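# Refit the catch tray under a parts counter

### The arm

A 6-joint arm with a two-finger parallel gripper is mounted at the origin on a cart in front of the work surface, level with it; the furniture and walls round the work are solid. World frame = base frame: x ahead of the robot, y to its left, z up, the work surface at z = 0. Lengths are in m, angles in rad, forces in N, time in s.
With the tool pointing down it reaches from about 0.35 to 0.775 m from the base axis. Payload 7.3 kg.
Tool frame: the origin (TCP) lies on the front face of the gripper's body, between the roots of the fingers; the fingertips stand 66 mm ahead of it and the grasp point (between the pads) lies 47 mm ahead of it; z points along the fingers, y is the direction in which the jaws open and shut (so a half turn about z gives the same grasp; the last joint's range is limited). The gripper opens to 92 mm and grips with 3 to 60 N. Pads are 19 mm wide; open, the fingers measure 130 mm over their backs; the gripper's body (75 mm by 190 mm) begins 47 mm behind the grasp point.
Start: joints at [-1.448, 0.342, 1.524, -0, 1.275, -0.146], TCP at [0.139, -0.506, 0.292] pointing down, gripper open.
Joint ranges: [-2.53, 2.53], [-0.77, 2.02], [0.04, 2.7], [-1, 4.14], [0.28, 2.66], [-3.11, 3.11]. Speed limits (rad/s): [2.57, 2.57, 3.14, 3.14, 3.14, 3.14].

### API

Orientations are given as [roll, pitch, yaw] about the fixed x, y, z axes, in that order (R = Rz(yaw) Ry(pitch) Rx(roll)).
In Python, from cell import observe, read_camera, hand_in, search_frame, tip_of gives the robot as it stands. The module is installed in compiled form; this text tells all that it offers.
- The arm moves only by the tool apply_moves, never from a script. Its argument "motion" is a list of rows, each an object with "offset": the shift along the tool's x, y, z in mm, a list of three; "rotation": the turn, a rotation vector about the tool's x, y, z in rad, a list of three. In form: [{"offset": [x, y, z], "rotation": [rx, ry, rz]}, ...]. A call has 1 to 12 rows; each row shifts and turns the pose as measured when the row begins, along the tool's axes as they then stand; what a row does not reach is not made up. A row lasts 1/12 s, in which the tool goes at most 41.7 mm and 7.16 degrees, less where a joint would pass 70% of its speed; a pose out of reach is approached as far as the arm can. A call with a gripper value outside its range is refused whole. "grip" is the closure, from 0 (fully open) to 1 (shut), set as the call begins (left out, the last holds). The fingers move at their own pace and stop on an object; "grip_force" is the grip in N (left out, the last holds). Time passes only in rows, so rows that do not move let the fingers close. It gives the time, the measured TCP pose, the force and the opening at its end, in the units of the state.
- observe(): the state, without advancing time (a new reading comes with each control period).
- read_camera(name): name is "side" or "top" or "wrist"; returns a dict with "img" (384x512x3 uint8, red, green, blue), "camera_matrix" (3x3 intrinsics, pixels), "D" ([k1, k2, p1, p2, k3] as OpenCV has them; the pictures are not rectified), "R" (3x3) and "t" (3): a world point X has camera coordinates R X + t; the wrist camera has in their place "tool_from_camera" (4x4, takes a point from camera to tool coordinates, whose origin is the TCP and whose axes are the flange's). Camera axes: x right, y down, z forward; pixel columns grow to the right and rows downward; lengths in m; the calibration is good to about 2 mm. A picture is of the moment at which its call begins: read the wrist's pose just before it. There is no depth.
- hand_in(): hands the job in, once; it reports no verdict.
Trained networks look in a picture, given as the dict that the camera call returned (one of the last four; its "shot" number tells which), for a name from the list of things; names that differ only in an ending like _2 or _b are one class to them, and where a whole thing is asked for, a point or a joint stands for the part that bears it (a point fixed in the world has none). Each returns a list of dicts, best first, with "score" (0 to 1); they miss things now and then, are a little off and sometimes report something else, mostly with a low value. They report only what shows in the picture. A call takes as long as a camera call. They do not tell look-alikes from the thing itself.
- search_frame(query, picture): "location" ([x, y, z] in m, in world coordinates, good to about 4 mm: the middle of the surface that is visible of it).
- tip_of(query, picture): "location" ([x, y, z] in m, in world coordinates, good to about 4 mm: a listed point, or the origin of a listed thing).
The state is a dict: "time": time; "qpos": joint angles; "qvel": joint speeds; "joint_efforts": joint torques, N m; "tool_pos": TCP position; "tool_rot": TCP orientation; "contact_force": force on the tool from outside, world axes, zero at the start; "torque": the same for the moment, N m; "opening": finger opening in m.
Only numpy, scipy, OpenCV 4.12 (cv2) and the standard library are available. Lean on these libraries where they do the work, as an engineer would, in place of code of your own. Each camera call takes 0.05 s, during which the arm holds its last target.

### The job

The catch tray of the small-parts counter has been emptied and stands on the worktop. Slide it gently back into the bay under the counter, between the side guides, and press it home until you feel the rubber bumper give; then swing the keeper bar closed across its front. Never force the tray against the counter, and do not disturb the other things on the worktop.

Things in the scene. Friction and masses are not known exactly. Their poses are not given: they have to be found in the camera images.
- tray: Open aluminium catch tray, loose, 0.18 to 0.35 kg: pan 110 (x) x 90 (y) x 30 mm high. Origin: centre of the underside, z up; the +x end enters the bay first. On the middle of the -x end a black rib handle on a low neck, 14 mm thick (y), x = -66 to -99, z = 5 to 43 mm: grip it across y from above. It slides on the worktop, level right into the bay; easing the handle up 3 mm takes off the drag.
- counter: Small-parts counter, white, hopper on top, fixed. Origin: centre of its footprint at worktop level, x to its back, z up. Low front part 200 mm wide, 55 mm high, front face at x = -85 mm; the head, 154 mm high, begins at x = -18 mm. Home, the tray's origin is at x = -30 mm, give or take 4.5 mm: pan front about flush. The tray may not press on them with over 30 N; 10 N is ample.
- bay_mouth (a point): Middle of the bay's mouth in the front face, worktop level; axes as the counter. Mouth 128 mm wide, 38 mm high. Inside, two upright guides 92.2 mm apart in one rigid frame: the right (-y) one starts 24 mm in, the left one 58 mm in, both with square ends. The frame is adjustable: clamped up to 13 mm left or right of this and up to 4.5 mm nearer or deeper. No reading tells where: feel it.
- bay_end (a point): Point 110 mm behind the mouth, worktop level, axes as the counter: middle place of the rubber bumper's face, which moves with the guide frame. The tray is home when its nose meets the bumper. To line up: nose some 45 mm in, its origin 15 mm left of the middle, move right (-y) until the tray's side meets the right guide, then slide in along that guide.
- bumper (a joint): How far the rubber bumper at the end of the bay is pressed in (m): 0 = free, 0.004 at most; 8 N per mm. It springs back when let go. Pressed in 0.5 to 2 mm (4 to 16 N) the tray is well seated.
- keeper (a joint): Angle of the steel keeper bar (rad), 50 mm long, on an upright post right of the mouth; axis at x = -98, y = -76 mm in the counter's frame. 0 = closed (stop): along +y across the tray's front, 9 mm before the counter's face. Grows as it swings out; 1.57 points along the counter's -x. Light friction, about 1 N at the knob; stays where left. Cannot close while the tray stands out.
- keeper_knob (a point): Middle of the black knob, 18 mm across and 18 mm high, 65 mm above the worktop, on an 8 mm stem on the keeper bar, 36 mm from the keeper's axis; bar and post reach up to 29 mm. Push the knob round from behind, or pinch it from above.
- carton_tall: Loose light-blue carton, 50x32x82 mm, a bystander to leave alone. Origin: centre of its underside.
- vial_slim: Loose capped vial, 28 mm across, 62 mm high, right of the counter, to leave alone. Origin: centre of its underside.
- vial_blue: Loose capped vial, 36 mm across, 65 mm high, left of the counter, to leave alone. Origin: centre of its underside.
- vial_small: Loose capped vial, 28 mm across, 59 mm high, left of the tray, to leave alone. Origin: centre of its underside.
Not all that is in view belongs to the job. There is more than one size of the tray; the job needs the largest.

How it is judged:
On the way, in this order (a step that is already met when the one before it is completed fails the run):
1. the tray is in the bay between the guides, pressed against the bumper (value of joint bumper above 0.0005 m and y of tray in the frame of counter between -0.017 and 0.017 m and angle between the x axis of tray and the x axis of counter, either way round below 0.06 rad), for 0.03 s.
2. the keeper bar is swung closed (value of joint keeper below 0.15 rad), for 0.2 s.
At the end, for the whole second after the job is handed in: The tray lies flat and still between the guides where it was seated (its pan no more than 7.5 mm proud of the counter's front, in line with the counter to 0.06 rad), and the keeper bar is closed to within 0.15 rad (x of tray in the frame of counter above -0.0375 m and y of tray in the frame of counter between -0.017 and 0.017 m and angle between the x axis of tray and the x axis of counter, either way round below 0.06 rad and angle between tray's own z axis and vertical below 0.05 rad and linear speed of tray below 0.01 m/s and value of joint keeper below 0.15 rad); the robot touches nothing.
It fails at once if the tray is forced against the counter, guides or bumper with more than 30 N (contact force between tray and counter above 30 N).
It fails at once if the carton or a vial beside the work is pushed aside (over 20 mm) or knocked over (distance of any of carton_tall, vial_slim, vial_blue, vial_small from where it was at the start of the episode above 0.02 m or angle between any of carton_tall, vial_slim, vial_blue, vial_small's own z axis and vertical above 0.5 rad).
It also fails if it takes over 66 s, if anything falls off the work surface, if the arm or the gripper's body presses on something with over 40 N, if the wrist force passes 120 N, or if a joint passes its speed limit or range.

## Working session

There is one attempt and no reset: what is moved stays moved. The work goes in short steps, Python scripts to look and compute and a tool call to move; the robot and the scene stay as the last step left them, time stands still between calls to the robot, and variables do not carry over. Pictures are saved under pics/ and viewed, and the job is handed in when it is done.

Besides the shell and the picture viewer there is one more tool, called after "Call:" as name(argument=value, ...), one argument or row to a line, values as JSON. apply_moves: Moves the arm, as the interface text tells. Its arguments: {"type":"object","properties":{"motion":{"type":"array"},"grip":{"type":"number"},"grip_force":{"type":"number"}},"required":["motion"]}

```bash
mkdir -p pics; cat > h.py <<'E'
import numpy as np, cv2
from cell import observe, read_camera, hand_in, search_frame, tip_of
def save(n,im): cv2.imwrite(f'pics/{n}.png', im[:,:,::-1])
E
python3 - <<'E'
from h import *
import pickle
s=observe(); print(s)
for c in ['top','side','wrist']:
    p=read_camera(c); save(c+'0',p['img']); pickle.dump(p,open(c+'0.pkl','wb'))
    print(c,{k:v for k,v in p.items() if k!='img'})
    for q in ['tray','counter','bay_mouth','keeper_knob','carton_tall','vial_slim','vial_blue','vial_small']:
        print(q,[(np.round(d['location'],3),round(d['score'],2)) for d in tip_of(q,p)][:4])
E
```

```text
{'time': 0.0, 'qpos': array([-1.44798359e+00,  3.42702547e-01,  1.52501423e+00, -2.28502855e-05,
        1.27537687e+00, -1.45996323e-01]), 'qvel': array([-0.00010536, -0.00317908, -0.00106922,  0.00044925, -0.00106264,
       -0.00042587]), 'joint_efforts': array([ 3.33624957e-03, -4.31235230e+01, -2.44218636e+01,  7.20926025e-02,
        5.60331834e-02, -1.41792975e-04]), 'tool_pos': array([ 0.13941174, -0.50583724,  0.29155633]), 'tool_rot': array([-3.14010445e+00, -1.96743094e-04,  2.68815583e-01]), 'contact_force': array([-0.2383292 ,  0.189094  ,  0.24191655]), 'torque': array([ 0.05265981, -0.00255579, -0.02664532]), 'opening': 0.09179867754495018}
top {'camera_matrix': array([[470.0190844 ,   0.        , 265.10946748],
       [  0.        , 470.0190844 , 194.2496732 ],
       [  0.        ,   0.        ,   1.        ]]), 'D': array([-0.09549904,  0.        ,  0.        ,  0.        ,  0.        ]), 'R': array([[-0.02148342, -0.99976513,  0.00285406],
       [-0.99568382,  0.02113774, -0.09037109],
       [ 0.09028954, -0.00478322, -0.99590407]]), 't': array([-0.0403853 ,  0.5
[... 1469 characters left out ...]
298.96311803,   0.        , 256.05886031],
       [  0.        , 298.96311803, 192.40244402],
       [  0.        ,   0.        ,   1.        ]]), 'D': array([-0.02560874,  0.        ,  0.        ,  0.        ,  0.        ]), 'tool_from_camera': array([[-1.01646341e-03, -9.59908183e-01, -2.80312766e-01,
         7.48048395e-02],
       [ 9.99999466e-01, -1.02790505e-03, -1.06197090e-04,
        -8.94852133e-04],
       [-1.86195451e-04, -2.80312724e-01,  9.59908715e-01,
        -9.11440079e-02],
       [ 0.00000000e+00,  0.00000000e+00,  0.00000000e+00,
         1.00000000e+00]]), 'shot': 3}
tray []
counter []
bay_mouth []
keeper_knob []
carton_tall []
vial_slim []
vial_blue []
vial_small []
```

View pics/top0.png

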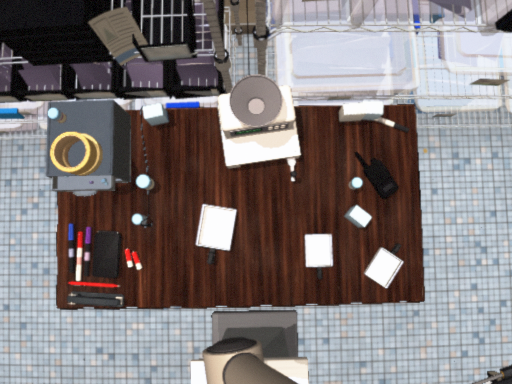

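View pics/side0.png

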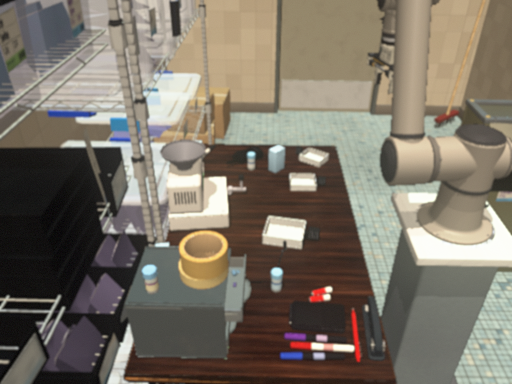

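Top view: the counter is at (259,125) and the keeper knob at (293,170). There are three tray candidates: A (217,227), B (319,250) and C (384,267). A looks largest. I'll measure their sizes and take close crops.

```bash
cat >> h.py <<'E'
def ray_z(p,uv,z,R=None,t=None):
    R=p['R'];t=p['t']
    u=cv2.undistortPoints(np.array(uv,float).reshape(-1,1,2),p['camera_matrix'],p['D']).reshape(-1,2)
    d=np.c_[u,np.ones(len(u))]@R; c=-R.T@t
    return c+d*((z-c[2])/d[:,2])[:,None]
def proj(p,X):
    r,_=cv2.Rodrigues(p['R']); return cv2.projectPoints(np.array(X,float).reshape(-1,1,3),r,p['t'],p['camera_matrix'],p['D'])[0].reshape(-1,2)
E
python3 - <<'E'
from h import *
import pickle
p=pickle.load(open('top0.pkl','rb')); im=p['img']
g=cv2.cvtColor(im,cv2.COLOR_RGB2GRAY)
for n,(u,v) in dict(A=(217,227),B=(319,250),C=(384,267)).items():
    m=np.zeros_like(g); x0,y0=u-32,v-32
    m[y0:y0+64,x0:x0+64]=(g[y0:y0+64,x0:x0+64]>130)*255
    k,l,st,ce=cv2.connectedComponentsWithStats(m)
    i=1+np.argmax(st[1:,4]); pts=np.argwhere(l==i)[:,::-1]
    W=ray_z(p,pts,0.03)[:,:2]
    r=cv2.minAreaRect((W*1000).astype(np.float32)); print(n,r)
a=cv2.resize(im[80:275,170:430],None,fx=3,fy=3,interpolation=cv2.INTER_CUBIC); save('crop_top',a)
s=pickle.load(open('side0.pkl','rb'))['img']
a=cv2.resize(s[130:255,140:340],None,fx=4,fy=4,interpolation=cv2.INTER_CUBIC); save('crop_side',a)
E
```

```text
A ((513.156982421875, 81.05631256103516), (94.06539154052734, 112.24104309082031), 79.58970642089844)
B ((445.3742980957031, -192.11900329589844), (72.12173461914062, 84.97097778320312), 88.57899475097656)
C ((395.00250244140625, -364.8703918457031), (74.75382232666016, 86.31156921386719), 55.007816314697266)
```

View pics/crop_top.png

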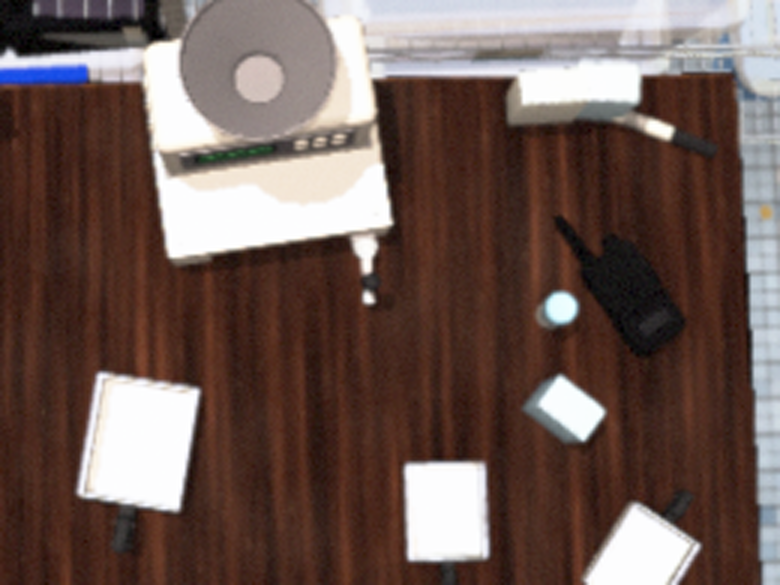

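View pics/crop_side.png

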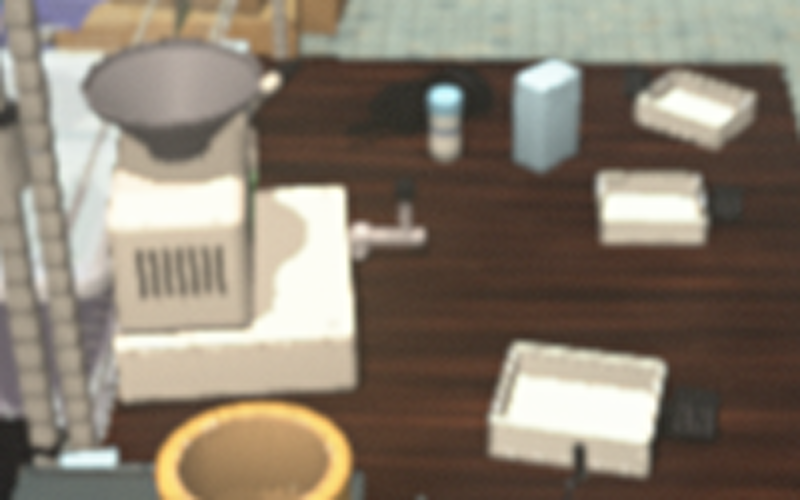

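A measures 94×112 mm, against 72×85 and 75×86 for B and C, so A is the 110×90 tray. Its handle faces the robot. The counter is yawed about +0.16 and the knob stands ahead of its right part. Next I'll move to a viewpoint where the wrist camera sees tray and counter together.

Call:
apply_moves(
  motion=[
    {"offset": [31, -23, -4], "rotation": [0, 0, 0]},
    {"offset": [31, -23, -4], "rotation": [0, 0, 0]},
    {"offset": [31, -23, -4], "rotation": [0, 0, 0]},
    {"offset": [31, -23, -4], "rotation": [0, 0, 0]},
    {"offset": [31, -23, -4], "rotation": [0, 0, 0]},
    {"offset": [31, -23, -4], "rotation": [0, 0, 0]},
    {"offset": [31, -23, -4], "rotation": [0, 0, 0]},
    {"offset": [31, -23, -4], "rotation": [0, 0, 0]},
    {"offset": [31, -23, -4], "rotation": [0, 0, 0]},
    {"offset": [31, -23, -4], "rotation": [0, 0, 0]},
    {"offset": [31, -23, -4], "rotation": [0, 0, 0]},
    {"offset": [31, -23, -4], "rotation": [0, 0, 0]},
  ],
  grip=0,
)

```text
time: 2.35
tool_pos: [0.4325, -0.1315, 0.3412]
tool_rot: [3.138, -0.001, 0.254]
contact_force: [0.4, -0.4, 0.3]
opening: 0.0916
```

Call:
apply_moves(
  motion=[
    {"offset": [27, -22, -4], "rotation": [0, 0, 0]},
    {"offset": [27, -22, -4], "rotation": [0, 0, 0]},
    {"offset": [27, -22, -4], "rotation": [0, 0, 0]},
    {"offset": [27, -22, -4], "rotation": [0, 0, 0]},
    {"offset": [20, -16, -2], "rotation": [0, 0, 0.1]},
    {"offset": [0, 0, 0], "rotation": [0, 0, 0.1]},
    {"offset": [0, 0, 0], "rotation": [0, 0, 0.1]},
    {"offset": [0, 0, 0], "rotation": [0, 0, 0]},
    {"offset": [0, 0, 0], "rotation": [0, 0, 0]},
  ],
)

```text
time: 3.1
tool_pos: [0.5377, 0.0185, 0.3605]
tool_rot: [3.14, -0.006, -0.044]
contact_force: [-0.9, 0.1, -0.1]
opening: 0.0921
```

```bash
cat >> h.py <<'E'
from scipy.spatial.transform import Rotation as Ro
def wristpose(s,p):
    T=np.eye(4); T[:3,:3]=Ro.from_euler('xyz',s['tool_rot']).as_matrix(); T[:3,3]=s['tool_pos']
    M=np.linalg.inv(T@p['tool_from_camera']); p['R']=M[:3,:3]; p['t']=M[:3,3]; return p
E
python3 - <<'E'
from h import *
import pickle
s=observe(); p=read_camera('wrist'); print(s['tool_pos'],s['tool_rot'],s['qvel'].round(4))
for q in ['tray','counter','bay_mouth','keeper_knob']:
    print(q,[(np.round(d['location'],3),round(d['score'],2)) for d in tip_of(q,p)][:4])
p=wristpose(s,p); pickle.dump(p,open('w1.pkl','wb')); save('w1',cv2.resize(p['img'],None,fx=1.5,fy=1.5,interpolation=cv2.INTER_CUBIC))
E
```

```text
[0.53771564 0.01853733 0.36051226] [ 3.13971096 -0.00642725 -0.04355227] [ 0.009   0.0023 -0.0023  0.0017  0.0016  0.0272]
tray [(array([ 0.446, -0.197, -0.004]), 0.9), (array([ 0.393, -0.37 , -0.004]), 0.7), (array([0.509, 0.079, 0.004]), 0.66)]
counter []
bay_mouth []
keeper_knob [(array([ 0.645, -0.13 ,  0.064]), 0.97)]
```

View pics/w1.png

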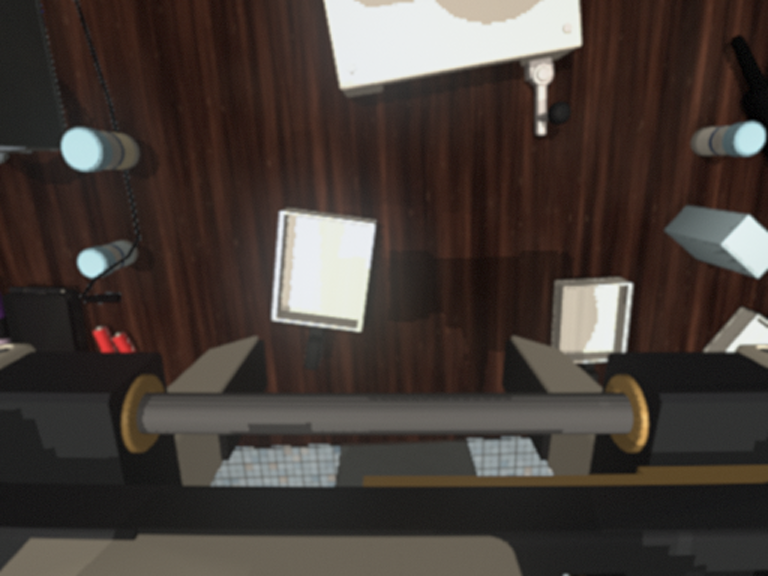

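```bash
python3 - <<'E'
from h import *
import pickle
p=pickle.load(open('w1.pkl','rb')); im=p['img']
a=cv2.resize(im[0:100,210:400],None,fx=4,fy=4,interpolation=cv2.INTER_CUBIC); save('w1a',a)
a=cv2.resize(im[130:250,170:270],None,fx=5,fy=5,interpolation=cv2.INTER_CUBIC); save('w1b',a)
E
```

```text
(no output)
```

View pics/w1a.png

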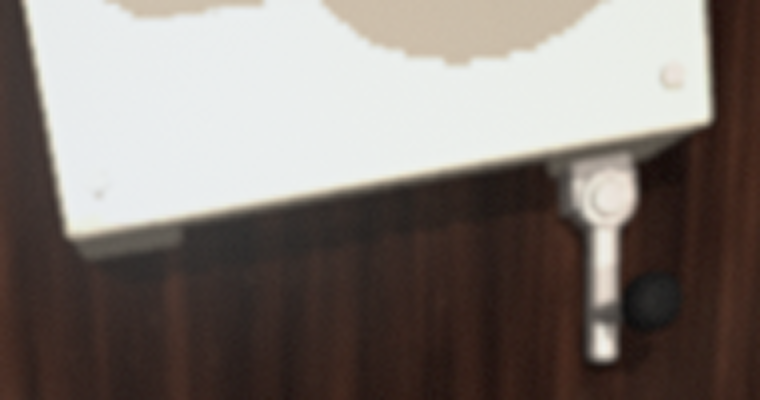

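View pics/w1b.png

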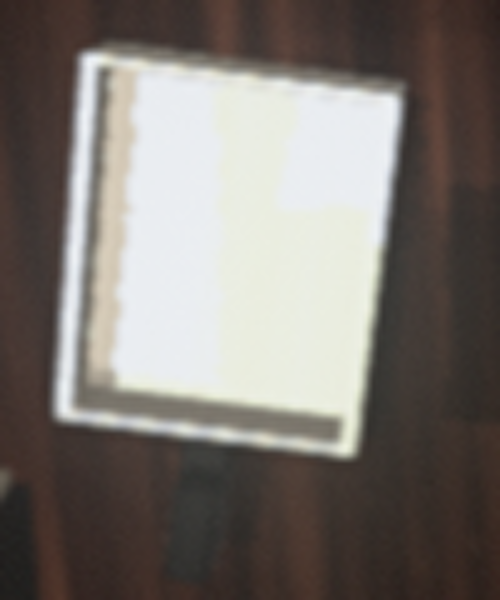

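```bash
cat >> h.py <<'E'
def edge(g,fixed,lo,hi,axis,thr=140):
    """first crossing of thr going from hi to lo (axis 'v': along column fixed; 'u': along row)"""
    r=(g[:,fixed] if axis=='v' else g[fixed,:]).astype(float)
    st=-1 if hi>lo else 1
    for i in range(hi,lo,st):
        a,b=r[i],r[i+st]
        if a<thr<=b:
            x=i+st*(thr-a)/(b-a); return (fixed,x) if axis=='v' else (x,fixed)
def fit(W):
    W=np.array(W)[:,:2]
    for _ in range(3):
        c=W.mean(0); d=np.linalg.svd(W-c)[2][0]; r=(W-c)@[-d[1],d[0]]
        k=abs(r)<max(2*r.std(),1e-4); W=W[k]
    return c,d,r.std()
E
python3 - <<'E'
from h import *
import pickle
p=pickle.load(open('w1.pkl','rb')); g=cv2.GaussianBlur(cv2.cvtColor(p['img'],cv2.COLOR_RGB2GRAY),(3,3),0)
E=[e for u in range(235,380,1) if (e:=edge(g,u,5,int(60-(u-230)*.18)+ (12),'v',170))]
E=[e for e in E if e[0]<345 or e[0]>372]
W=ray_z(p,E,.055); c,d,r=fit(W); d=d*np.sign(-d[1]); yaw=np.arctan2(d[0],-d[1]); print('counter front',c,'yaw',yaw,r,len(E))
# left side edge
L=[e for v in range(5,52) if (e:=edge(g,v,250,205,'u',150))]
cl,dl,r=fit(ray_z(p,L,.055)); dl=dl*np.sign(dl[0]); print('left side yaw',np.arctan2(dl[1],dl[0]),r,len(L))
Rr=[e for v in range(2,26) if (e:=edge(g,v,370,405,'u',150))]
cr,dr,r=fit(ray_z(p,Rr,.055)); dr=dr*np.sign(dr[0]); print('right side yaw',np.arctan2(dr[1],dr[0]),r,len(Rr))
ex=np.array([np.cos(yaw),np.sin(yaw)]); ey=np.array([-ex[1],ex[0]])
print('width',(cl-cr)@ey)
ymid=((cl+cr)/2)@ey; ymid_l=cl@ey-.1; print('ymid',ymid,'from left only',ymid_l)
m=ex*(c@ex)+ey*ymid; print('mouth',m,'origin',m+ex*.085)
# tray
T={}
for n,E,ax in [('left',[edge(g,v,205,175,'u') for v in range(147,210)],0),('right',[edge(g,v,225,265,'u') for v in range(152,217)],0),('near',[edge(g,u,205,228,'v') for u in range(185,236)],1)]:
    pass
L=[e for v in range(147,210) if (e:=edge(g,v,205,172,'u'))]
Rr=[e for v in range(153,216) if (e:=edge(g,v,232,260,'u'))]
N=[e for u in range(185,238) if (e:=edge(g,u,210,232,'v'))]
F=[e for u in range(190,246) if (e:=edge(g,u,165,135,'v'))]
for n,E in [('L',L),('R',Rr),('N',N),('F',F)]:
    c,d,r=fit(ray_z(p,E,.03)); T[n]=(c,d)
    y=np.arctan2(d[1],d[0]) if n in 'LR' else np.arctan2(-d[0],d[1])
    print(n,c.round(4),'yaw',(y+np.pi/2)%np.pi-np.pi/2,r,len(E))
# keeper axis, bar tip top z=.029, knob top .074
k=ray_z(p,[(210+605/4,198/4)],.029)[0];b=ray_z(p,[(210+602/4,360/4)],.029)[0];kn=ray_z(p,[(210+652/4,301/4)],.068)[0]
for n,X in [('axis',k),('tip',b),('knob',kn)]:
    dd=X[:2]-(m+ex*.085); print(n,X,'counter',dd@ex,dd@ey)
h=ray_z(p,[(170+198/5,130+515/5),(170+210/5,130+455/5),(170+190/5,130+577/5)],.043); print('handle',h)
E
```

```text
counter front [ 0.68213696 -0.04372448] yaw 0.12764983454172293 3.453303351461042e-05 117
left side yaw 0.12674726572456285 5.306272972689733e-05 47
right side yaw 0.12753730445359004 5.4551535263159635e-05 24
width 0.19852849129234781
ymid -0.13581901019334244 from left only -0.13655476454716856
mouth [ 0.68285138 -0.04929071] origin [ 0.7671598  -0.03846992]
L [0.517  0.1261] yaw -0.1823680372029557 8.470345675671559e-05 63
R [0.5051 0.0351] yaw -0.18232870074554164 7.214110677302247e-05 63
N [0.4556 0.09  ] yaw -0.18087022262906416 0.00011620022712093052 53
F [0.5656 0.0718] yaw -0.17838894157608287 0.00010671580349098636 56
axis [ 0.67891103 -0.12539836  0.029     ] counter -0.09859704953850942 -0.07498680822772233
tip [ 0.62831891 -0.12662191  0.029     ] counter -0.14893331181002525 -0.06975984944467545
knob [ 0.64328379 -0.12794746  0.068     ] counter -0.13425892970774067 -0.07297969130936331
handle [[0.43576148 0.09196652 0.043     ]
 [0.45456324 0.08678088 0.043     ]
 [0.41577897 0.09614651 0.043     ]]
```

Wrist view: counter front edge from (343,92) to (580,47) in 1.5× pixels, giving counter yaw 0.127 and mouth (0.683,-0.049). The chosen tray A is at (325,270), with its handle at (315,350). Its origin is (0.511,0.081), yaw -0.181. The keeper stands near 1.47 rad. Next I'll move above the handle.

Call:
apply_moves(
  motion=[
    {"offset": [0, 0, 0], "rotation": [0, 0, 0.07]},
    {"offset": [0, 0, 0], "rotation": [0, 0, 0.07]},
    {"offset": [-20, -9, 30], "rotation": [0, 0, 0]},
    {"offset": [-20, -9, 33], "rotation": [0, 0, 0]},
    {"offset": [-20, -9, 33], "rotation": [0, 0, 0]},
    {"offset": [-20, -9, 33], "rotation": [0, 0, 0]},
    {"offset": [-20, -9, 33], "rotation": [0, 0, 0]},
    {"offset": [-20, -10, 30], "rotation": [0, 0, 0]},
    {"offset": [0, 0, 0], "rotation": [0, 0, 0]},
    {"offset": [0, 0, 0], "rotation": [0, 0, 0]},
  ],
)

```text
time: 4.18
tool_pos: [0.4288, 0.0917, 0.163]
tool_rot: [3.14, -0.019, -0.193]
contact_force: [0.6, -0.7, 0.1]
opening: 0.0918
```

```bash
cat >> h.py <<'E'
def go(s,x,y,z,yaw):
    T=Ro.from_euler('xyz',s['tool_rot']); d=np.array([x,y,z])-s['tool_pos']
    tgt=Ro.from_euler('xyz',[np.pi,0,yaw]); print('offset mm',(T.inv().apply(d)*1000).round(1),'rotvec',(T.inv()*tgt).as_rotvec().round(4))
E
python3 - <<'E'
from h import *
import pickle
s=observe(); p=wristpose(s,read_camera('wrist')); print(s['tool_pos'],s['tool_rot'],s['qvel'].round(3)); go(s,.430,.0945,.081,-.181)
pickle.dump(p,open('w2.pkl','wb')); save('w2',cv2.resize(p['img'],None,fx=1.5,fy=1.5))
Tx=np.array([np.cos(-.181),np.sin(-.181)]);Ty=np.array([-Tx[1],Tx[0]]);o=np.array([.511,.081])
for x,y in [(-66,7),(-66,-7),(-99,7),(-99,-7)]: print(proj(p,[[*(o+Tx*x/1000+Ty*y/1000),.043]])*1.5)
E
```

```text
[0.42876685 0.09171777 0.16301045] [ 3.14010591 -0.01857274 -0.1925955 ] [ 0.017  0.024  0.088  0.006 -0.021  0.004]
offset mm [-0.8 -3.1 82. ] rotvec [ 0.0016 -0.0186 -0.0116]
[[361.2424986  285.27670835]]
[[389.80312641 284.91502626]]
[[362.9361963  347.87606785]]
[[390.40256356 347.53827767]]
```

View pics/w2.png

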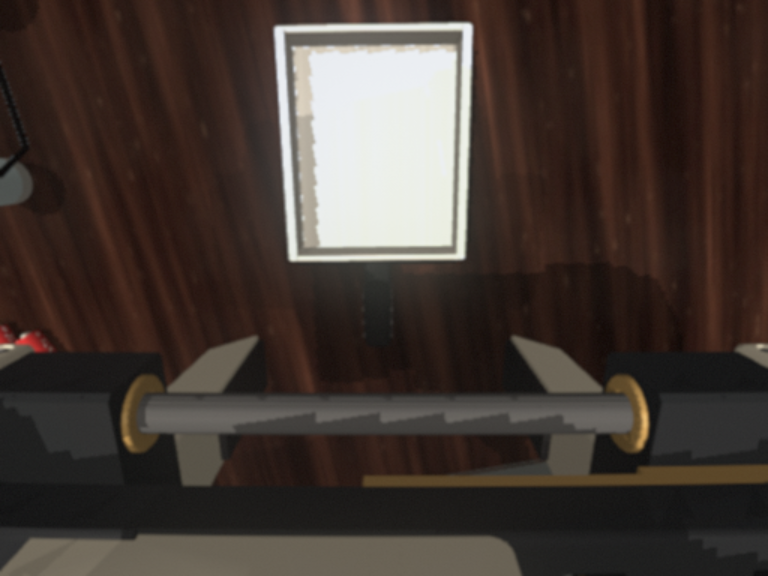

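The handle is at (378,312), on the model's prediction and between the open fingers, so I'll go down onto it.

Call:
apply_moves(
  motion=[
    {"offset": [0, -1, 15], "rotation": [0, -0.019, -0.012]},
    {"offset": [0, -1, 18], "rotation": [0, 0, 0]},
    {"offset": [0, -1, 18], "rotation": [0, 0, 0]},
    {"offset": [0, 0, 15], "rotation": [0, 0, 0]},
    {"offset": [0, 0, 9], "rotation": [0, 0, 0]},
    {"offset": [0, 0, 0], "rotation": [0, 0, 0]},
    {"offset": [0, 0, 0], "rotation": [0, 0, 0]},
  ],
)

```text
time: 4.82
tool_pos: [0.4428, 0.0911, 0.094]
tool_rot: [-3.138, -0.022, -0.183]
contact_force: [-0.7, -0.2, -0.3]
opening: 0.0917
```

```bash
python3 - <<'E'
from h import *
s=observe(); print(s['tool_pos'],s['tool_rot'],s['qvel'].round(3),s['contact_force'],s['torque']); go(s,.430,.0945,.081,-.181)
E
```

```text
[0.44279165 0.09108872 0.09402651] [-3.13837203 -0.02210308 -0.18290413] [-0.015  0.002 -0.024  0.     0.004 -0.007] [-0.73688482 -0.22204948 -0.2782005 ] [0.03119153 0.03067602 0.03496769]
offset mm [-13.5  -1.   12.7] rotvec [-0.0032 -0.0221 -0.0019]
```

Call:
apply_moves(
  motion=[
    {"offset": [-7, 0, 0], "rotation": [0, -0.022, 0]},
    {"offset": [-6, -1, 0], "rotation": [0, 0, 0]},
    {"offset": [0, 0, 0], "rotation": [0, 0, 0]},
    {"offset": [0, 0, 0], "rotation": [0, 0, 0]},
  ],
)

```text
time: 5.15
tool_pos: [0.432, 0.094, 0.0974]
tool_rot: [-3.137, -0.005, -0.184]
contact_force: [0.7, 0.0, 0.2]
opening: 0.0919
```

```bash
python3 - <<'E'
from h import *
s=observe(); print(s['tool_pos'],s['tool_rot'],s['qvel'].round(3),s['contact_force'],s['torque']); go(s,.430,.0945,.081,-.181)
E
```

```text
[0.43201154 0.09401345 0.09736457] [-3.13676701 -0.00478152 -0.18391635] [ 0.005 -0.023  0.012  0.001  0.01   0.003] [0.68502366 0.00359738 0.20163423] [ 0.02987611  0.05529099 -0.01108169]
offset mm [-2.1 -0.  16.4] rotvec [-0.0048 -0.0048 -0.0029]
```

Call:
apply_moves(
  motion=[
    {"offset": [-2, 0, 8], "rotation": [-0.004, -0.004, -0.003]},
    {"offset": [-1, 0, 8], "rotation": [0, 0, 0]},
    {"offset": [0, 0, 0], "rotation": [0, 0, 0]},
    {"offset": [0, 0, 0], "rotation": [0, 0, 0]},
  ],
)

```text
time: 5.48
tool_pos: [0.4292, 0.0949, 0.0807]
tool_rot: [-3.141, -0.003, -0.18]
contact_force: [-0.9, 0.2, -0.4]
opening: 0.0921
```

```bash
python3 - <<'E'
from h import *
s=observe(); print(s['tool_pos'],s['tool_rot'],s['qvel'].round(3),s['contact_force'],s['torque']); go(s,.430,.0945,.081,-.181)
E
```

```text
[0.42915496 0.09487941 0.08074256] [-3.14070521e+00 -2.82346219e-03 -1.79930284e-01] [ 0.002  0.021  0.014  0.001 -0.015  0.   ] [-0.94363481  0.23993574 -0.37037063] [ 0.03735798  0.01402689 -0.0666461 ]
offset mm [ 0.9  0.2 -0.3] rotvec [-0.0009 -0.0028  0.0011]
```

In position, so I'll close the gripper.

Call:
apply_moves(
  motion=[
    {"offset": [0, 0, 0], "rotation": [0, 0, 0]},
    {"offset": [0, 0, 0], "rotation": [0, 0, 0]},
    {"offset": [0, 0, 0], "rotation": [0, 0, 0]},
    {"offset": [0, 0, 0], "rotation": [0, 0, 0]},
    {"offset": [0, 0, 0], "rotation": [0, 0, 0]},
    {"offset": [0, 0, 0], "rotation": [0, 0, 0]},
    {"offset": [0, 0, 0], "rotation": [0, 0, 0]},
    {"offset": [0, 0, 0], "rotation": [0, 0, 0]},
  ],
  grip=1,
  grip_force=25,
)

```text
time: 6.15
tool_pos: [0.4292, 0.0949, 0.0805]
tool_rot: [-3.141, -0.002, -0.18]
contact_force: [1.1, -0.4, -0.0]
opening: 0.0431
```

```bash
python3 - <<'E'
from h import *
s=observe(); print(s['tool_pos'],s['tool_rot'],s['contact_force'],s['torque'],s['opening'])
E
```

```text
[0.42924364 0.09490376 0.08046251] [-3.14082848e+00 -2.25936392e-03 -1.79877599e-01] [ 1.12081141 -0.37189104 -0.03595556] [-0.017357    0.05548295 -0.08157271] 0.04309010194563955
```

Still closing.

Call:
apply_moves(
  motion=[
    {"offset": [0, 0, 0], "rotation": [0, 0, 0]},
    {"offset": [0, 0, 0], "rotation": [0, 0, 0]},
    {"offset": [0, 0, 0], "rotation": [0, 0, 0]},
    {"offset": [0, 0, 0], "rotation": [0, 0, 0]},
    {"offset": [0, 0, 0], "rotation": [0, 0, 0]},
    {"offset": [0, 0, 0], "rotation": [0, 0, 0]},
    {"offset": [0, 0, 0], "rotation": [0, 0, 0]},
  ],
)

```text
time: 6.73
tool_pos: [0.4293, 0.0949, 0.0806]
tool_rot: [-3.141, -0.003, -0.18]
contact_force: [0.2, 0.5, 0.8]
opening: 0.0135
```

```bash
python3 - <<'E'
from h import *
import pickle
s=observe(); p=wristpose(s,read_camera('wrist')); print(s['tool_pos'],s['tool_rot'],s['contact_force'],s['torque'],s['opening'])
pickle.dump(p,open('w3.pkl','wb')); save('w3',cv2.resize(p['img'],None,fx=1.5,fy=1.5))
E
```

```text
[0.429313   0.09490064 0.08060203] [-3.14083892e+00 -2.57709235e-03 -1.79619239e-01] [0.23952085 0.52749718 0.77957785] [ 0.01985582 -0.03250859  0.06953305] 0.013460883723688795
```

View pics/w3.png

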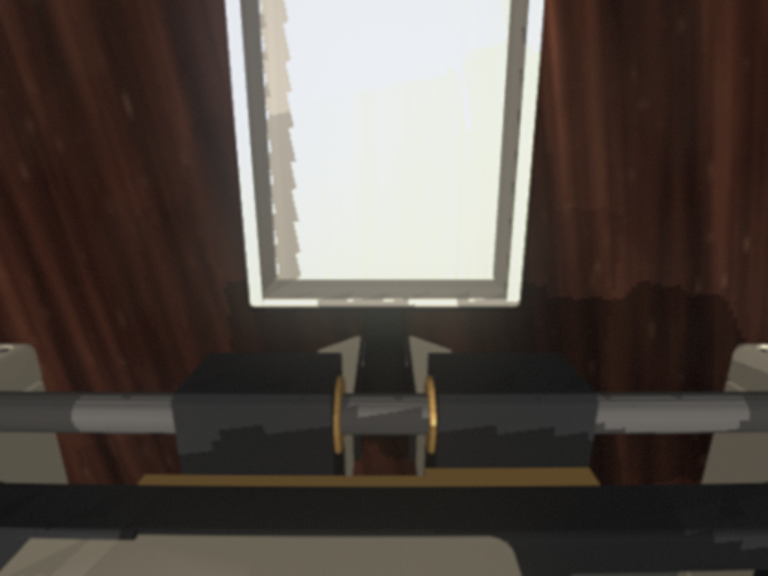

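The handle is gripped at about (385,350) with 13.5 mm opening. Now I'll measure the tray's pose relative to the tool.

```bash
cat >> h.py <<'E'
def tray_in_tool(p,s):
    g=cv2.GaussianBlur(cv2.cvtColor(p['img'],cv2.COLOR_RGB2GRAY),(3,3),0)
    L=[e for v in range(10,185) if (e:=edge(g,v,120,200,'u',130))]
    Rr=[e for v in range(10,185) if (e:=edge(g,v,380,320,'u',130))]
    N=[e for u in range(180,335) if (e:=edge(g,u,212,190,'v',130))]
    o={}
    for n,E in [('L',L),('R',Rr),('N',N)]:
        c,d,r=fit(ray_z(p,E,.03+max(0,s['tool_pos'][2]-.0806)))
        y=np.arctan2(d[1],d[0]) if n in 'LR' else np.arctan2(-d[0],d[1])
        y=(y+np.pi/2)%np.pi-np.pi/2; o[n]=(c,y); print(n,c.round(4),'yaw',y.round(4),r,len(E))
    a=(o['L'][1]+o['R'][1])/2; ex=np.array([np.cos(a),np.sin(a)]); ey=np.array([-ex[1],ex[0]])
    print('width',(o['L'][0]-o['R'][0])@ey)
    org=ex*(o['N'][0]@ex+.055)+ey*((o['L'][0]+o['R'][0])@ey/2)
    d=org-s['tool_pos'][:2]; print('origin',org.round(4),'yaw',a.round(4),'from tcp: fwd',(d@ex).round(4),'left',(d@ey).round(4),'dyaw',(a-s['tool_rot'][2]).round(4))
E
python3 - <<'E'
from h import *
import pickle
p=pickle.load(open('w3.pkl','rb')); s=observe(); tray_in_tool(p,s)
E
```

```text
L [0.5128 0.1211] yaw -0.1793 2.708875078304207e-05 175
R [0.4981 0.0422] yaw -0.1825 5.506086027321687e-05 175
N [0.4594 0.0895] yaw -0.181 0.0002569764514642807 155
width 0.08028776452580667
origin [0.5137 0.0801] yaw -0.1809 from tcp: fwd 0.0856 left 0.0006 dyaw -0.0012
```

```bash
sed -i "s/edge(g,v,120,200,'u',130)/edge(g,v,200,120,'u',130)/; s/edge(g,v,380,320,'u',130)/edge(g,v,320,380,'u',130)/; s/edge(g,u,212,190,'v',130)/edge(g,u,190,214,'v',130)/" h.py
python3 - <<'E'
from h import *
import pickle
p=pickle.load(open('w3.pkl','rb')); s=observe(); tray_in_tool(p,s)
E
```

```text
L [0.5137 0.1259] yaw -0.1799 2.9521151127913817e-05 175
R [0.4975 0.0372] yaw -0.18 3.035893137863211e-05 175
N [0.4563 0.09  ] yaw -0.1769 0.0002612327942692947 155
width 0.09010043722315131
origin [0.5105 0.0807] yaw -0.1799 from tcp: fwd 0.0824 left 0.0005 dyaw -0.0002
```

Tray origin is 82.4 mm ahead of the TCP with no yaw slip. I'll ease it up 3 mm and turn it to the counter's yaw.

Call:
apply_moves(
  motion=[
    {"offset": [0, 0, -3], "rotation": [0, 0, 0]},
    {"offset": [0, 0, 0], "rotation": [0, 0, -0.05]},
    {"offset": [0, 0, 0], "rotation": [0, 0, -0.055]},
    {"offset": [0, 0, 0], "rotation": [0, 0, -0.055]},
    {"offset": [0, 0, 0], "rotation": [0, 0, -0.055]},
    {"offset": [0, 0, 0], "rotation": [0, 0, -0.055]},
    {"offset": [0, 0, 0], "rotation": [0, 0, -0.03]},
    {"offset": [0, 0, 0], "rotation": [0, 0, 0]},
    {"offset": [0, 0, 0], "rotation": [0, 0, 0]},
  ],
)

```text
time: 7.53
tool_pos: [0.4259, 0.0948, 0.0827]
tool_rot: [-3.141, 0.007, 0.133]
contact_force: [1.3, -0.1, -2.7]
opening: 0.0141
```

```bash
python3 - <<'E'
from h import *
s=observe(); print(s['tool_pos'],s['tool_rot'],s['contact_force'],s['torque'],s['opening']); go(s,.5249,-.0550,.0836,.1275)
E
```

```text
[0.42585969 0.0947644  0.08267095] [-3.14055226  0.0072492   0.13347648] [ 1.29328711 -0.14885492 -2.67017837] [-0.01032796  0.1134443   0.00875117] 0.014093257107316874
offset mm [ 78.2 161.6  -1.7] rotvec [-0.001   0.0073  0.006 ]
```

Call:
apply_moves(
  motion=[
    {"offset": [4, 10, -1], "rotation": [0, 0.007, 0.006]},
    {"offset": [8, 16, 0], "rotation": [0, 0, 0]},
    {"offset": [8, 16, 0], "rotation": [0, 0, 0]},
    {"offset": [8, 16, 0], "rotation": [0, 0, 0]},
    {"offset": [8, 16, 0], "rotation": [0, 0, 0]},
    {"offset": [8, 16, 0], "rotation": [0, 0, 0]},
    {"offset": [8, 16, 0], "rotation": [0, 0, 0]},
    {"offset": [8, 16, 0], "rotation": [0, 0, 0]},
    {"offset": [8, 16, 0], "rotation": [0, 0, 0]},
    {"offset": [8, 14, 0], "rotation": [0, 0, 0]},
    {"offset": [0, 0, 0], "rotation": [0, 0, 0]},
    {"offset": [0, 0, 0], "rotation": [0, 0, 0]},
  ],
)

```text
time: 8.53
tool_pos: [0.525, -0.0615, 0.0832]
tool_rot: [3.14, -0.001, 0.114]
contact_force: [-0.2, -0.0, -3.1]
opening: 0.014
```

```bash
python3 - <<'E'
from h import *
import pickle
s=observe(); p=wristpose(s,read_camera('wrist'));print(s['tool_pos'],s['tool_rot'],s['contact_force'],s['torque'],s['opening']); go(s,.5249,-.0550,.0836,.1275)
tray_in_tool(p,s)
pickle.dump(p,open('w4.pkl','wb')); save('w4',cv2.resize(p['img'],None,fx=1.5,fy=1.5))
q=read_camera('top'); save('top4',cv2.resize(q['img'][80:275,170:430],None,fx=3,fy=3,interpolation=cv2.INTER_CUBIC))
E
```

```text
[ 0.52498877 -0.06153161  0.08322605] [ 3.1404413e+00 -1.0659676e-03  1.1394976e-01] [-0.15975335 -0.03899461 -3.08753905] [ 0.05743908  0.26278499 -0.01450779] 0.014043858827746624
offset mm [ 0.7 -6.5 -0.4] rotvec [ 0.0012 -0.0011 -0.0136]
L [ 0.5969 -0.0073] yaw 0.1123 3.0768754824813853e-05 175
R [ 0.607  -0.0967] yaw 0.1153 2.8794803172627716e-05 175
N [ 0.552  -0.0582] yaw 0.1134 2.287632099929354e-05 155
width 0.08988631450326226
origin [ 0.6066 -0.0515] yaw 0.1138 from tcp: fwd 0.0822 left 0.0007 dyaw -0.0001
```

View pics/w4.png

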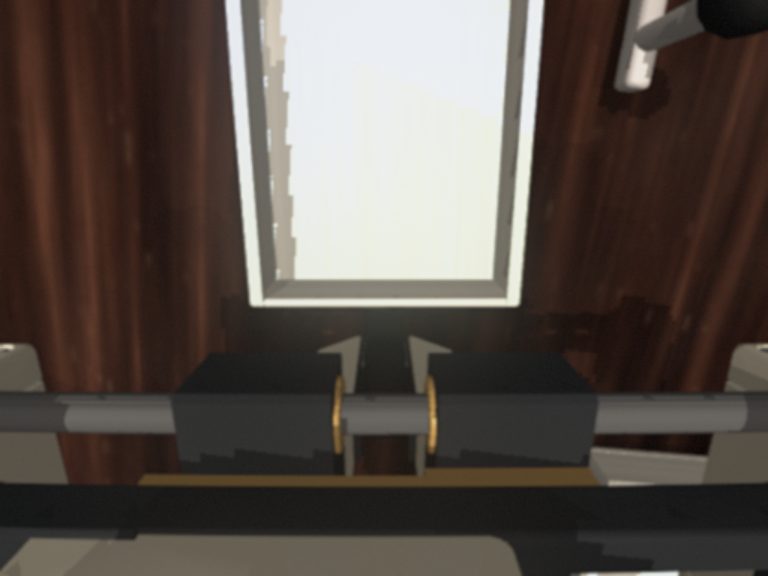

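View pics/top4.png

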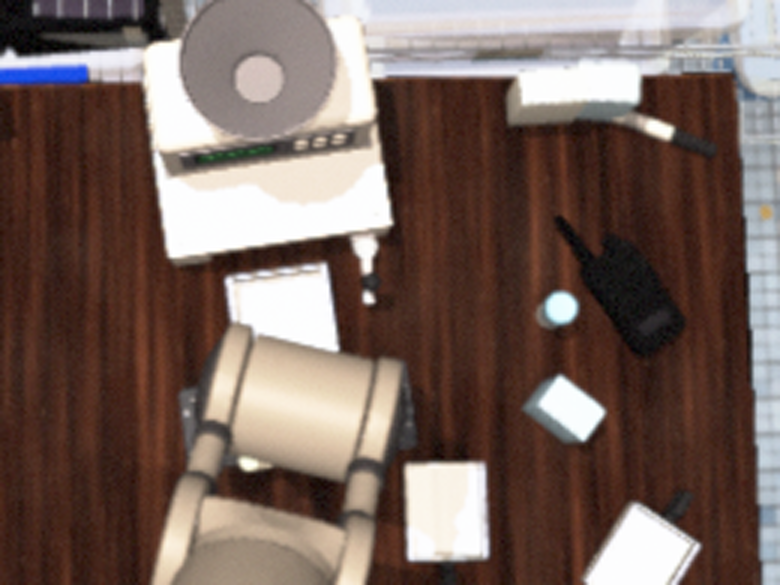

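```bash
cat >> h.py <<'E'
CY=.1275; O=np.array([.7672,-.0385]); CX=np.array([np.cos(CY),np.sin(CY)]); CYv=np.array([-CX[1],CX[0]])
def st(tx=None,ty=None,tz=.0834,yaw=CY):
    s=observe(); a=s['tool_rot'][2]; e=np.array([np.cos(a),np.sin(a)]); f=np.array([-e[1],e[0]])
    o=s['tool_pos'][:2]+.0823*e+.0006*f-O; F=s['contact_force']
    print('t',round(s['time'],2),'tray x,y mm',(o@CX*1e3).round(2),(o@CYv*1e3).round(2),'dyaw',round(a-CY,4),'z',s['tool_pos'][2].round(4),'pitch',s['tool_rot'][1].round(4),
     'F cx,cy,z',(F[:2]@CX).round(1),(F[:2]@CYv).round(1),F[2].round(1),'Tq',s['torque'].round(2),'op',round(s['opening'],4))
    if tx is not None:
        w=O+tx*CX+ty*CYv; e=np.array([np.cos(yaw),np.sin(yaw)]); f=np.array([-e[1],e[0]])
        w=w-.0823*e-.0006*f; go(s,w[0],w[1],tz,yaw)
E
python3 -c "
from h import *
st(-.160,.015)"
```

```text
t 8.63 tray x,y mm -161.0 8.3 dyaw -0.0123 z 0.0833 pitch -0.0012 F cx,cy,z 0.2 0.2 -3.0 Tq [0.01 0.2  0.  ] op 0.0138
offset mm [ 0.9 -5.7 -0.1] rotvec [ 0.0012 -0.0012 -0.0123]
```

Call:
apply_moves(
  motion=[
    {"offset": [0, -6.5, 0], "rotation": [0, 0, -0.0136]},
    {"offset": [0, 0, 0], "rotation": [0, 0, 0]},
    {"offset": [5, 0, 0], "rotation": [0, 0, 0]},
    {"offset": [6, 0, 0], "rotation": [0, 0, 0]},
    {"offset": [6, 0, 0], "rotation": [0, 0, 0]},
    {"offset": [0, 0, 0], "rotation": [0, 0, 0]},
    {"offset": [0, 0, 0], "rotation": [0, 0, 0]},
  ],
)

```text
time: 9.22
tool_pos: [0.5411, -0.048, 0.0833]
tool_rot: [3.141, 0.001, 0.134]
contact_force: [-0.1, -0.1, -3.0]
opening: 0.0137
```

```bash
python3 -c "
from h import *
st(-.095,.0155)"
```

```text
t 9.22 tray x,y mm -143.22 20.43 dyaw 0.0063 z 0.0833 pitch 0.0006 F cx,cy,z -0.1 -0.1 -3.0 Tq [-0.01  0.17  0.01] op 0.0137
offset mm [48.2  4.7 -0.1] rotvec [0.0001 0.0006 0.0063]
```

Call:
apply_moves(
  motion=[
    {"offset": [-1, 4.7, 0], "rotation": [0, 0, 0.006]},
    {"offset": [0, 0, 0], "rotation": [0, 0, 0]},
    {"offset": [0, 0, 0], "rotation": [0, 0, 0]},
  ],
)

```text
time: 9.47
tool_pos: [0.5407, -0.0531, 0.0832]
tool_rot: [3.141, 0.001, 0.128]
contact_force: [-0.1, -0.5, -2.6]
opening: 0.0138
```

```bash
python3 -c "
from h import *
st(-.095,.0155)"
```

```text
t 9.47 tray x,y mm -144.23 14.93 dyaw 0.0002 z 0.0832 pitch 0.0009 F cx,cy,z -0.2 -0.5 -2.6 Tq [ 0.04  0.2  -0.04] op 0.0138
offset mm [49.2 -0.6 -0.3] rotvec [0.0001 0.0009 0.0002]
```

Call:
apply_moves(
  motion=[
    {"offset": [4, 0, 0], "rotation": [0, 0, 0]},
    {"offset": [4, 0, 0], "rotation": [0, 0, 0]},
    {"offset": [4, 0, 0], "rotation": [0, 0, 0]},
    {"offset": [4, 0, 0], "rotation": [0, 0, 0]},
  ],
)

```text
time: 9.8
tool_pos: [0.557, -0.0515, 0.0832]
tool_rot: [-3.141, 0.002, 0.126]
contact_force: [-0.6, -1.2, -2.5]
opening: 0.0139
```

```bash
python3 -c "
from h import *
st(-.095,.0155)"
```

```text
t 9.8 tray x,y mm -127.88 14.33 dyaw -0.0012 z 0.0832 pitch 0.0019 F cx,cy,z -0.7 -1.2 -2.5 Tq [-0.02  0.17  0.05] op 0.0139
offset mm [32.9 -1.1 -0.3] rotvec [-0.0002  0.0019 -0.0012]
```

Call:
apply_moves(
  motion=[
    {"offset": [3, -1, 0], "rotation": [0, 0, 0]},
    {"offset": [3, 0, 0], "rotation": [0, 0, 0]},
    {"offset": [3, 0, 0], "rotation": [0, 0, 0]},
    {"offset": [3, 0, 0], "rotation": [0, 0, 0]},
    {"offset": [3, 0, 0], "rotation": [0, 0, 0]},
  ],
)

```text
time: 10.22
tool_pos: [0.574, -0.048, 0.083]
tool_rot: [-3.141, 0.002, 0.127]
contact_force: [-0.4, -0.3, -3.4]
opening: 0.0138
```

```bash
python3 -c "
from h import *
st(-.095,.0155)"
```

```text
t 10.22 tray x,y mm -110.56 15.66 dyaw -0.0007 z 0.083 pitch 0.0015 F cx,cy,z -0.5 -0.2 -3.4 Tq [0.02 0.21 0.1 ] op 0.0138
offset mm [15.6  0.2 -0.5] rotvec [-0.0002  0.0015 -0.0007]
```

Nose 29.4 mm in with no contact. Continuing to 45 mm.

Call:
apply_moves(
  motion=[
    {"offset": [3, 0, 0], "rotation": [0, 0, 0]},
    {"offset": [3, 0, 0], "rotation": [0, 0, 0]},
    {"offset": [3, 0, 0], "rotation": [0, 0, 0]},
    {"offset": [3, 0, 0], "rotation": [0, 0, 0]},
    {"offset": [2, 0, 0], "rotation": [0, 0, 0]},
    {"offset": [0, 0, 0], "rotation": [0, 0, 0]},
  ],
)

```text
time: 10.72
tool_pos: [0.5899, -0.0459, 0.0828]
tool_rot: [-3.141, 0.001, 0.127]
contact_force: [-0.2, -0.7, -2.5]
opening: 0.0139
```

```bash
python3 -c "
from h import *
st(-.095,.0155)"
```

```text
t 10.72 tray x,y mm -94.46 15.71 dyaw -0.0005 z 0.0828 pitch 0.0013 F cx,cy,z -0.3 -0.7 -2.5 Tq [-0.06  0.18  0.04] op 0.0139
offset mm [-0.5  0.3 -0.6] rotvec [-0.0001  0.0013 -0.0005]
```

Now I'll feel for the right guide.

Call:
apply_moves(
  motion=[
    {"offset": [0, 1.5, 0], "rotation": [0, 0, 0]},
    {"offset": [0, 1.5, 0], "rotation": [0, 0, 0]},
    {"offset": [0, 1.5, 0], "rotation": [0, 0, 0]},
  ],
)

```text
time: 10.97
tool_pos: [0.5903, -0.0505, 0.0827]
tool_rot: [-3.141, 0.002, 0.127]
contact_force: [-0.1, 0.1, -2.5]
opening: 0.0134
```

```bash
python3 -c "
from h import *
st()"
```

```text
t 10.97 tray x,y mm -94.65 11.21 dyaw -0.0001 z 0.0827 pitch 0.0019 F cx,cy,z -0.1 0.1 -2.5 Tq [-0.02  0.2   0.06] op 0.0134
```

Call:
apply_moves(
  motion=[
    {"offset": [0, 1.5, 0], "rotation": [0, 0, 0]},
    {"offset": [0, 1.5, 0], "rotation": [0, 0, 0]},
    {"offset": [0, 1.5, 0], "rotation": [0, 0, 0]},
  ],
)

```text
time: 11.22
tool_pos: [0.5907, -0.0557, 0.0827]
tool_rot: [-3.141, 0.002, 0.127]
contact_force: [0.4, 0.6, -3.2]
opening: 0.0139
```

```bash
python3 -c "
from h import *
st()"
```

```text
t 11.22 tray x,y mm -94.98 6.0 dyaw -0.0004 z 0.0827 pitch 0.0023 F cx,cy,z 0.5 0.5 -3.2 Tq [0.01 0.2  0.  ] op 0.0139
```

Call:
apply_moves(
  motion=[
    {"offset": [0, 1.5, 0], "rotation": [0, 0, 0]},
    {"offset": [0, 1.5, 0], "rotation": [0, 0, 0]},
  ],
)

```text
time: 11.38
tool_pos: [0.5907, -0.0588, 0.0827]
tool_rot: [-3.141, 0.003, 0.127]
contact_force: [-2.2, 2.8, -1.6]
opening: 0.0138
```

```bash
python3 -c "
from h import *
st()"
```

```text
t 11.38 tray x,y mm -95.33 2.87 dyaw -0.0003 z 0.0827 pitch 0.003 F cx,cy,z -1.9 3.0 -1.6 Tq [0.52 0.36 0.37] op 0.0138
```

Call:
apply_moves(
  motion=[
    {"offset": [0, 1.5, 0], "rotation": [0, 0, 0]},
    {"offset": [0, 1.5, 0], "rotation": [0, 0, 0]},
  ],
)

```text
time: 11.55
tool_pos: [0.5904, -0.0609, 0.0826]
tool_rot: [-3.139, 0.005, 0.129]
contact_force: [-1.7, 4.6, -0.1]
opening: 0.0139
```

```bash
python3 -c "
from h import *
st()"
```

```text
t 11.55 tray x,y mm -95.9 1.01 dyaw 0.0013 z 0.0826 pitch 0.0046 F cx,cy,z -1.1 4.8 -0.1 Tq [0.78 0.31 0.56] op 0.0139
```

Guide contact at tray y ≈ 3 mm, and the force now reads about 4.8 N. I'll check whether the tray twisted in the grip.

Call:
apply_moves(
  motion=[
    {"offset": [0, -1.5, 0], "rotation": [0, 0, 0]},
    {"offset": [0, 0, 0], "rotation": [0, 0, 0]},
  ],
)

```text
time: 11.72
tool_pos: [0.5906, -0.059, 0.0828]
tool_rot: [-3.139, 0.004, 0.13]
contact_force: [-0.2, 2.1, -2.1]
opening: 0.0139
```

```bash
python3 -c "
from h import *
st()
s=observe(); p=wristpose(s,read_camera('wrist')); tray_in_tool(p,s); save('w5',p['img'])"
```

```text
t 11.72 tray x,y mm -95.48 2.94 dyaw 0.0021 z 0.0828 pitch 0.0036 F cx,cy,z 0.0 2.1 -2.1 Tq [0.47 0.27 0.36] op 0.0139
L [ 0.6488 -0.0046] yaw 0.1332 3.9800572372753e-05 126
R [ 0.6616 -0.0934] yaw 0.1427 5.3500234150200076e-05 126
N [ 0.6173 -0.055 ] yaw 0.1376 4.459523000599966e-05 155
width 0.08969549162255619
origin [ 0.6716 -0.0467] yaw 0.1379 from tcp: fwd 0.082 left 0.001 dyaw 0.0084
```

View pics/w5.png

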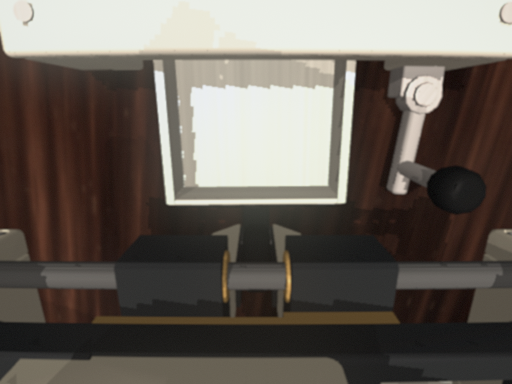

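The tray side puts the right guide face near y=-40.7, so the frame centre is about +5.4. I'll aim for tray y ≈ 5, relax the twist and slide in.

Call:
apply_moves(
  motion=[
    {"offset": [0, -1.8, 0], "rotation": [0, 0, 0.001]},
    {"offset": [0, 0, 0], "rotation": [0, 0, 0]},
    {"offset": [3, 0, 0], "rotation": [0, 0, 0]},
    {"offset": [3, 0, 0], "rotation": [0, 0, 0]},
    {"offset": [0, 0, 0], "rotation": [0, 0, 0]},
  ],
)

```text
time: 12.18
tool_pos: [0.5968, -0.0572, 0.0825]
tool_rot: [-3.14, 0.004, 0.127]
contact_force: [1.0, 1.8, -2.3]
opening: 0.0139
```

```bash
python3 -c "
from h import *
st(-.080,.005)
s=observe(); p=wristpose(s,read_camera('wrist')); tray_in_tool(p,s)"
```

```text
t 12.18 tray x,y mm -89.08 3.69 dyaw -0.0006 z 0.0825 pitch 0.0039 F cx,cy,z 1.2 1.6 -2.3 Tq [0.2  0.1  0.24] op 0.0139
offset mm [ 9.1 -1.3 -0.9] rotvec [-0.0017  0.0039 -0.0006]
L [ 0.6514 -0.0038] yaw 0.1266 3.6013982367983315e-05 109
R [ 0.6629 -0.0928] yaw 0.1359 3.963282500897942e-05 109
N [ 0.6235 -0.0534] yaw 0.1315 2.9142513119875487e-05 155
width 0.08973790755138583
origin [ 0.678  -0.0456] yaw 0.1312 from tcp: fwd 0.082 left 0.0009 dyaw 0.0043
```

Call:
apply_moves(
  motion=[
    {"offset": [0, -1.2, 0], "rotation": [0, 0, 0]},
    {"offset": [3, 0, 0], "rotation": [0, 0, 0]},
    {"offset": [0, 0, 0], "rotation": [0, 0, 0]},
  ],
)

```text
time: 12.48
tool_pos: [0.6003, -0.0561, 0.0826]
tool_rot: [-3.141, 0.003, 0.126]
contact_force: [0.5, -0.1, -2.3]
opening: 0.0142
```

```bash
python3 -c "
from h import *
st(-.080,.005)"
```

```text
t 12.48 tray x,y mm -85.52 4.27 dyaw -0.0013 z 0.0826 pitch 0.0027 F cx,cy,z 0.5 -0.2 -2.3 Tq [ 0.04  0.1  -0.  ] op 0.0142
offset mm [ 5.5 -0.6 -0.8] rotvec [-0.0008  0.0027 -0.0013]
```

Call:
apply_moves(
  motion=[
    {"offset": [1.5, -0.6, 0], "rotation": [0, 0, -0.001]},
    {"offset": [1.5, 0, 0], "rotation": [0, 0, 0]},
    {"offset": [1.5, 0, 0], "rotation": [0, 0, 0]},
    {"offset": [1.5, 0, 0], "rotation": [0, 0, 0]},
  ],
)

```text
time: 12.82
tool_pos: [0.6067, -0.055, 0.0826]
tool_rot: [-3.141, 0.003, 0.127]
contact_force: [0.3, 0.7, -3.3]
opening: 0.014
```

```bash
python3 -c "
from h import *
st(-.075,.005)"
```

```text
t 12.82 tray x,y mm -79.04 4.53 dyaw -0.0008 z 0.0826 pitch 0.0027 F cx,cy,z 0.3 0.7 -3.3 Tq [-0.03  0.22 -0.06] op 0.014
offset mm [ 4.  -0.4 -0.8] rotvec [-0.0004  0.0027 -0.0008]
```

Call:
apply_moves(
  motion=[
    {"offset": [1.5, -0.3, 0], "rotation": [0, 0, -0.001]},
    {"offset": [1.5, 0, 0], "rotation": [0, 0, 0]},
    {"offset": [1.5, 0, 0], "rotation": [0, 0, 0]},
  ],
)

```text
time: 13.07
tool_pos: [0.6116, -0.0542, 0.0826]
tool_rot: [-3.141, 0.003, 0.128]
contact_force: [-0.4, 0.1, -2.9]
opening: 0.0135
```

```bash
python3 -c "
from h import *
st(-.065,.005)"
```

```text
t 13.07 tray x,y mm -74.03 4.86 dyaw 0.0002 z 0.0826 pitch 0.0027 F cx,cy,z -0.4 0.1 -2.9 Tq [-0.07  0.2  -0.  ] op 0.0135
offset mm [ 9.  -0.2 -0.9] rotvec [-0.0003  0.0027  0.0002]
```

Call:
apply_moves(
  motion=[
    {"offset": [1.5, 0, 0], "rotation": [0, 0, 0]},
    {"offset": [1.5, 0, 0], "rotation": [0, 0, 0]},
    {"offset": [1.5, 0, 0], "rotation": [0, 0, 0]},
  ],
)

```text
time: 13.32
tool_pos: [0.6166, -0.0535, 0.0825]
tool_rot: [-3.141, 0.003, 0.128]
contact_force: [-0.3, 0.3, -2.5]
opening: 0.014
```

```bash
python3 -c "
from h import *
st(-.065,.005)"
```

```text
t 13.32 tray x,y mm -69.01 4.88 dyaw 0.0002 z 0.0825 pitch 0.0027 F cx,cy,z -0.3 0.4 -2.5 Tq [-0.02  0.13 -0.  ] op 0.014
offset mm [ 4.  -0.1 -0.9] rotvec [-0.0003  0.0027  0.0002]
```

Past the left guide's end with no contact. Sliding further in.

Call:
apply_moves(
  motion=[
    {"offset": [2.5, 0, 0], "rotation": [0, 0, 0]},
    {"offset": [2.5, 0, 0], "rotation": [0, 0, 0]},
    {"offset": [2.5, 0, 0], "rotation": [0, 0, 0]},
    {"offset": [2.5, 0, 0], "rotation": [0, 0, 0]},
    {"offset": [2.5, 0, 0], "rotation": [0, 0, 0]},
  ],
)

```text
time: 13.73
tool_pos: [0.6301, -0.0517, 0.0824]
tool_rot: [-3.141, 0.003, 0.128]
contact_force: [-0.3, -1.1, -2.4]
opening: 0.0138
```

```bash
python3 -c "
from h import *
st(-.042,.005)"
```

```text
t 13.73 tray x,y mm -55.34 4.9 dyaw 0.0001 z 0.0824 pitch 0.0029 F cx,cy,z -0.4 -1.1 -2.4 Tq [0.03 0.18 0.02] op 0.0138
offset mm [13.3 -0.1 -1. ] rotvec [-0.0004  0.0029  0.0001]
```

Call:
apply_moves(
  motion=[
    {"offset": [2, 0, 0], "rotation": [0, 0, 0]},
    {"offset": [2, 0, 0], "rotation": [0, 0, 0]},
    {"offset": [2, 0, 0], "rotation": [0, 0, 0]},
    {"offset": [2, 0, 0], "rotation": [0, 0, 0]},
  ],
)

```text
time: 14.07
tool_pos: [0.6391, -0.0506, 0.0823]
tool_rot: [-3.141, 0.003, 0.128]
contact_force: [-0.7, 0.1, -2.6]
opening: 0.0142
```

```bash
python3 -c "
from h import *
st(-.042,.005)"
```

```text
t 14.07 tray x,y mm -46.28 4.95 dyaw 0.0003 z 0.0823 pitch 0.0029 F cx,cy,z -0.7 0.2 -2.6 Tq [0.03 0.25 0.05] op 0.0142
offset mm [ 4.3 -0.1 -1.1] rotvec [-0.0004  0.0029  0.0003]
```

Call:
apply_moves(
  motion=[
    {"offset": [2, 0, 0], "rotation": [0, 0, 0]},
    {"offset": [2, 0, 0], "rotation": [0, 0, 0]},
    {"offset": [1.5, 0, 0], "rotation": [0, 0, 0]},
    {"offset": [1, 0, 0], "rotation": [0, 0, 0]},
  ],
)

```text
time: 14.4
tool_pos: [0.6464, -0.0496, 0.0822]
tool_rot: [-3.141, 0.003, 0.128]
contact_force: [-0.6, -0.2, -2.2]
opening: 0.0139
```

```bash
python3 -c "
from h import *
st()"
```

```text
t 14.4 tray x,y mm -38.96 4.96 dyaw 0.0003 z 0.0822 pitch 0.003 F cx,cy,z -0.6 -0.2 -2.2 Tq [-0.01  0.12 -0.02] op 0.0139
```

Call:
apply_moves(
  motion=[
    {"offset": [1, 0, 0], "rotation": [0, 0, 0]},
    {"offset": [1, 0, 0], "rotation": [0, 0, 0]},
  ],
)

```text
time: 14.57
tool_pos: [0.6486, -0.0493, 0.0821]
tool_rot: [-3.141, 0.003, 0.128]
contact_force: [-0.4, 0.3, -2.1]
opening: 0.0136
```

```bash
python3 -c "
from h import *
st()"
```

```text
t 14.57 tray x,y mm -36.76 4.97 dyaw 0.0003 z 0.0821 pitch 0.0031 F cx,cy,z -0.3 0.3 -2.1 Tq [0.05 0.17 0.02] op 0.0136
```

Call:
apply_moves(
  motion=[
    {"offset": [1, 0, 0], "rotation": [0, 0, 0]},
    {"offset": [1, 0, 0], "rotation": [0, 0, 0]},
  ],
)

```text
time: 14.73
tool_pos: [0.6506, -0.049, 0.0821]
tool_rot: [-3.141, 0.003, 0.128]
contact_force: [-0.1, 0.2, -3.5]
opening: 0.0138
```

```bash
python3 -c "
from h import *
st()"
```

```text
t 14.73 tray x,y mm -34.65 4.99 dyaw 0.0003 z 0.0821 pitch 0.0032 F cx,cy,z -0.1 0.2 -3.5 Tq [-0.03  0.16  0.03] op 0.0138
```

Call:
apply_moves(
  motion=[
    {"offset": [1, 0, 0], "rotation": [0, 0, 0]},
    {"offset": [1, 0, 0], "rotation": [0, 0, 0]},
  ],
)

```text
time: 14.9
tool_pos: [0.6528, -0.0488, 0.0821]
tool_rot: [-3.141, 0.003, 0.128]
contact_force: [0.6, 0.9, -2.7]
opening: 0.0139
```

```bash
python3 -c "
from h import *
st()"
```

```text
t 14.9 tray x,y mm -32.49 4.96 dyaw 0.0002 z 0.0821 pitch 0.0033 F cx,cy,z 0.7 0.8 -2.7 Tq [-0.03  0.15 -0.  ] op 0.0139
```

Call:
apply_moves(
  motion=[
    {"offset": [1, 0, 0], "rotation": [0, 0, 0]},
    {"offset": [0.8, 0, 0], "rotation": [0, 0, 0]},
  ],
)

```text
time: 15.07
tool_pos: [0.6548, -0.0485, 0.0821]
tool_rot: [-3.141, 0.003, 0.128]
contact_force: [-0.0, 0.1, -3.3]
opening: 0.0141
```

```bash
python3 -c "
from h import *
st()"
```

```text
t 15.07 tray x,y mm -30.49 4.97 dyaw 0.0002 z 0.0821 pitch 0.0034 F cx,cy,z -0.0 0.1 -3.3 Tq [-0.02  0.19  0.02] op 0.0141
```

Call:
apply_moves(
  motion=[
    {"offset": [0.8, 0, 0], "rotation": [0, 0, 0]},
  ],
)

```text
time: 15.15
tool_pos: [0.6557, -0.0484, 0.0821]
tool_rot: [-3.141, 0.003, 0.128]
contact_force: [-0.3, -0.4, -2.7]
opening: 0.0135
```

```bash
python3 -c "
from h import *
st()"
```

```text
t 15.15 tray x,y mm -29.6 4.96 dyaw 0.0002 z 0.0821 pitch 0.0033 F cx,cy,z -0.3 -0.4 -2.7 Tq [-0.02  0.18 -0.01] op 0.0135
```

Call:
apply_moves(
  motion=[
    {"offset": [0.8, 0, 0], "rotation": [0, 0, 0]},
  ],
)

```text
time: 15.23
tool_pos: [0.6565, -0.0483, 0.0821]
tool_rot: [-3.141, 0.003, 0.128]
contact_force: [0.4, -0.3, -2.6]
opening: 0.014
```

```bash
python3 -c "
from h import *
st()"
```

```text
t 15.23 tray x,y mm -28.72 4.98 dyaw 0.0002 z 0.0821 pitch 0.0034 F cx,cy,z 0.4 -0.4 -2.6 Tq [-0.03  0.17  0.07] op 0.014
```

Call:
apply_moves(
  motion=[
    {"offset": [0.8, 0, 0], "rotation": [0, 0, 0]},
  ],
)

```text
time: 15.32
tool_pos: [0.6574, -0.0482, 0.0821]
tool_rot: [-3.141, 0.003, 0.128]
contact_force: [0.3, -0.1, -2.7]
opening: 0.0139
```

Call:
apply_moves(
  motion=[
    {"offset": [0.8, 0, 0], "rotation": [0, 0, 0]},
  ],
)

```text
time: 15.4
tool_pos: [0.6583, -0.0481, 0.0821]
tool_rot: [-3.141, 0.003, 0.128]
contact_force: [-0.4, -0.7, -2.8]
opening: 0.0135
```

Call:
apply_moves(
  motion=[
    {"offset": [0.8, 0, 0], "rotation": [0, 0, 0]},
  ],
)

```text
time: 15.48
tool_pos: [0.6591, -0.048, 0.082]
tool_rot: [-3.141, 0.003, 0.128]
contact_force: [0.7, -0.8, -3.1]
opening: 0.0141
```

```bash
python3 -c "
from h import *
st()"
```

```text
t 15.48 tray x,y mm -26.09 4.98 dyaw 0.0002 z 0.082 pitch 0.0035 F cx,cy,z 0.5 -0.9 -3.1 Tq [-0.02  0.21  0.02] op 0.0141
```

Call:
apply_moves(
  motion=[
    {"offset": [0.8, 0, 0], "rotation": [0, 0, 0]},
  ],
)

```text
time: 15.57
tool_pos: [0.66, -0.0479, 0.082]
tool_rot: [-3.141, 0.003, 0.128]
contact_force: [-1.3, 0.2, -2.6]
opening: 0.0137
```

Call:
apply_moves(
  motion=[
    {"offset": [0.8, 0, 0], "rotation": [0, 0, 0]},
  ],
)

```text
time: 15.65
tool_pos: [0.6609, -0.0477, 0.082]
tool_rot: [-3.141, 0.004, 0.128]
contact_force: [-1.5, -0.5, -1.9]
opening: 0.0141
```

```bash
python3 -c "
from h import *
st()"
```

```text
t 15.65 tray x,y mm -24.35 4.98 dyaw 0.0002 z 0.082 pitch 0.0036 F cx,cy,z -1.5 -0.3 -1.9 Tq [-0.09  0.37  0.  ] op 0.0141
```

Call:
apply_moves(
  motion=[
    {"offset": [0.8, 0, 0], "rotation": [0, 0, 0]},
  ],
)

```text
time: 15.73
tool_pos: [0.6613, -0.0476, 0.0819]
tool_rot: [-3.141, 0.005, 0.128]
contact_force: [-3.5, -0.2, -1.2]
opening: 0.014
```

Call:
apply_moves(
  motion=[
    {"offset": [0.8, 0, 0], "rotation": [0, 0, 0]},
  ],
)

```text
time: 15.82
tool_pos: [0.6615, -0.0476, 0.0818]
tool_rot: [-3.141, 0.007, 0.128]
contact_force: [-4.7, -0.4, -0.6]
opening: 0.0138
```

```bash
python3 -c "
from h import *
st()"
```

```text
t 15.82 tray x,y mm -23.68 5.01 dyaw 0.0003 z 0.0818 pitch 0.0066 F cx,cy,z -4.7 0.2 -0.6 Tq [-0.05  0.63 -0.02] op 0.0138
```

The bumper is giving at 4.7 N. I'll press a little more, to about 8–10 N.

Call:
apply_moves(
  motion=[
    {"offset": [1.3, 0, 0], "rotation": [0, 0, 0]},
  ],
)

```text
time: 15.9
tool_pos: [0.662, -0.0476, 0.0817]
tool_rot: [-3.14, 0.009, 0.128]
contact_force: [-7.1, -1.1, 1.7]
opening: 0.0138
```

Call:
apply_moves(
  motion=[
    {"offset": [1.5, 0, 0], "rotation": [0, 0, 0]},
  ],
)

```text
time: 15.98
tool_pos: [0.6623, -0.0476, 0.0816]
tool_rot: [-3.14, 0.012, 0.128]
contact_force: [-8.2, -1.8, 1.5]
opening: 0.0138
```

```bash
python3 -c "
from h import *
st()"
```

```text
t 15.98 tray x,y mm -22.9 4.97 dyaw 0.0003 z 0.0816 pitch 0.0124 F cx,cy,z -8.3 -0.8 1.5 Tq [-0.27  1.12  0.02] op 0.0138
```

Call:
apply_moves(
  motion=[
    {"offset": [1.5, 0, 0], "rotation": [0, 0, 0]},
    {"offset": [1.5, 0, 0], "rotation": [0, 0, 0]},
  ],
)

```text
time: 16.15
tool_pos: [0.6627, -0.0475, 0.0814]
tool_rot: [-3.139, 0.02, 0.128]
contact_force: [-7.9, -0.7, -0.2]
opening: 0.0139
```

```bash
python3 -c "
from h import *
st()
s=observe(); p=wristpose(s,read_camera('wrist')); save('w6',p['img']); tray_in_tool(p,s)"
```

```text
t 16.15 tray x,y mm -22.49 4.98 dyaw 0.0005 z 0.0814 pitch 0.0198 F cx,cy,z -8.0 0.3 -0.2 Tq [-0.28  1.01 -0.01] op 0.0139
L [ 7.366e-01 -6.000e-04] yaw -1.0653 0.0012021841105216723 17
R [ 0.7216 -0.0819] yaw -0.035 0.009168233191571737 10Traceback (most recent call last):
  File "<string>", line 4, in <module>
    s=observe(); p=wristpose(s,read_camera('wrist')); save('w6',p['img']); tray_in_tool(p,s)
                                                                           ~~~~~~~~~~~~^^^^^
  File "h.py", line 39, in tray_in_tool
    c,d,r=fit(ray_z(p,E,.03+max(0,s['tool_pos'][2]-.0806)))
              ~~~~~^^^^^^^^^^^^^^^^^^^^^^^^^^^^^^^^^^^^^^^
  File "h.py", line 6, in ray_z
    u=cv2.undistortPoints(np.array(uv,float).reshape(-1,1,2),p['camera_matrix'],p['D']).reshape(-1,2)
      ~~~~~~~~~~~~~~~~~~~^^^^^^^^^^^^^^^^^^^^^^^^^^^^^^^^^^^^^^^^^^^^^^^^^^^^^^^^^^^^^^
cv2.error: OpenCV(4.12.0) /io/opencv/modules/calib3d/src/undistort.dispatch.cpp:347: error: (-215:Assertion failed) CV_IS_MAT(_src) && CV_IS_MAT(_dst) && (_src->rows == 1 || _src->cols == 1) && (_dst->rows == 1 || _dst->cols == 1) && _src->cols + _src->rows - 1 == _dst->rows + _dst->cols - 1 && (CV_MAT_TYPE(_src->type) == CV_32FC2 || CV_MAT_TYPE(_src->type) == CV_64FC2) && (CV_MAT_TYPE(_dst->type) == CV_32FC2 || CV_MAT_TYPE(_dst->type) == CV_64FC2) in function 'cvUndistortPointsInternal'
```

View pics/w6.png

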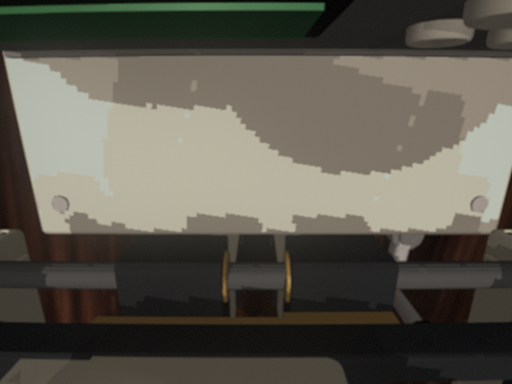

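The tray is home: its rim has vanished under the front edge at row ~235, and the bumper reads about 8 N. I'll ease off so it doesn't spring out on release.

Call:
apply_moves(
  motion=[
    {"offset": [-0.8, 0, 0.3], "rotation": [0, 0.01, 0]},
  ],
)

```text
time: 16.28
tool_pos: [0.6615, -0.0477, 0.081]
tool_rot: [-3.139, 0.012, 0.128]
contact_force: [-2.2, 0.1, -3.2]
opening: 0.0143
```

```bash
python3 -c "
from h import *
st()"
```

```text
t 16.28 tray x,y mm -23.71 4.92 dyaw 0.0005 z 0.081 pitch 0.0117 F cx,cy,z -2.1 0.4 -3.2 Tq [-0.08  0.35  0.01] op 0.0143
```

Call:
apply_moves(
  motion=[
    {"offset": [-0.5, 0, 0], "rotation": [0, 0, 0]},
  ],
)

```text
time: 16.37
tool_pos: [0.6609, -0.0479, 0.081]
tool_rot: [-3.139, 0.011, 0.128]
contact_force: [-0.6, -0.2, -2.5]
opening: 0.0138
```

```bash
python3 -c "
from h import *
st()"
```

```text
t 16.37 tray x,y mm -24.28 4.85 dyaw 0.0004 z 0.081 pitch 0.0112 F cx,cy,z -0.6 -0.1 -2.5 Tq [ 0.02  0.14 -0.01] op 0.0138
```

Call:
apply_moves(
  motion=[
    {"offset": [0, 0, 1], "rotation": [0, 0, 0]},
    {"offset": [0, 0, 0.5], "rotation": [0, 0, 0]},
    {"offset": [0, 0, 0], "rotation": [0, 0, 0]},
  ],
)

```text
time: 16.62
tool_pos: [0.6614, -0.0479, 0.0808]
tool_rot: [-3.14, 0.01, 0.128]
contact_force: [-1.7, 0.2, -1.9]
opening: 0.0135
```

```bash
python3 -c "
from h import *
st()"
```

```text
t 16.62 tray x,y mm -23.86 4.75 dyaw 0.0004 z 0.0808 pitch 0.0099 F cx,cy,z -1.6 0.4 -1.9 Tq [-0.11  0.48  0.03] op 0.0135
```

Call:
apply_moves(
  motion=[
    {"offset": [0, 0, 0], "rotation": [0, 0, 0]},
    {"offset": [0, 0, 0], "rotation": [0, 0, 0]},
    {"offset": [0, 0, 0], "rotation": [0, 0, 0]},
    {"offset": [0, 0, 0], "rotation": [0, 0, 0]},
    {"offset": [0, 0, 0], "rotation": [0, 0, 0]},
    {"offset": [0, 0, 0], "rotation": [0, 0, 0]},
  ],
  grip=0.6,
)

```text
time: 17.12
tool_pos: [0.6644, -0.0479, 0.0823]
tool_rot: [-3.141, 0.002, 0.128]
contact_force: [-0.2, 0.7, -0.1]
opening: 0.0362
```

```bash
python3 -c "
from h import *
st()"
```

```text
t 17.12 tray x,y mm -20.85 4.38 dyaw 0.0003 z 0.0823 pitch 0.0019 F cx,cy,z -0.1 0.7 -0.1 Tq [-0.01  0.01  0.01] op 0.0362
```

Released. I'll back out along the handle and upward.

Call:
apply_moves(
  motion=[
    {"offset": [-5, 0, -6], "rotation": [0, 0, 0]},
    {"offset": [-10, 0, -12], "rotation": [0, 0, 0]},
    {"offset": [-12, 0, -12], "rotation": [0, 0, 0]},
    {"offset": [-15, 0, -15], "rotation": [0, 0, 0]},
    {"offset": [-15, 0, -20], "rotation": [0, 0, 0]},
    {"offset": [-15, 0, -20], "rotation": [0, 0, 0]},
    {"offset": [-10, 0, -10], "rotation": [0, 0, 0]},
    {"offset": [0, 0, 0], "rotation": [0, 0, 0]},
    {"offset": [0, 0, 0], "rotation": [0, 0, 0]},
  ],
  grip=1,
  grip_force=20,
)

```text
time: 17.87
tool_pos: [0.5775, -0.0587, 0.1832]
tool_rot: [-3.142, 0.002, 0.128]
contact_force: [0.2, 0.1, -0.8]
opening: 0.0006
```

```bash
python3 - <<'E'
from h import *
import pickle
st()
s=observe(); p=wristpose(s,read_camera('wrist')); save('w7',cv2.resize(p['img'],None,fx=1.5,fy=1.5)); pickle.dump((s,p),open('w7.pkl','wb'))
print(s['tool_pos'],s['tool_rot'])
a=pickle.load(open('top0.pkl','rb'));b=pickle.load(open('side0.pkl','rb'))
def P(q): return q['camera_matrix']@np.c_[q['R'],q['t']]
def tri(u,v):
    U=cv2.undistortPoints(np.array([[u]],float),a['camera_matrix'],a['D']);V=cv2.undistortPoints(np.array([[v]],float),b['camera_matrix'],b['D'])
    X=cv2.triangulatePoints(np.c_[a['R'],a['t']],np.c_[b['R'],b['t']],U.reshape(2,1),V.reshape(2,1)); return (X[:3]/X[3]).ravel()
X=tri((256,101),(183,153)); d=X[:2]-O; print('hopper rim centre',X,'counter',d@CX,d@CYv)
for k in tip_of('keeper_knob',p)[:2]: 
    d=np.array(k['location'])[:2]-O; print(k['location'],k['score'],d@CX,d@CYv)
E
```

```text
t 17.87 tray x,y mm -108.48 4.69 dyaw 0.0004 z 0.1832 pitch 0.0017 F cx,cy,z 0.2 0.1 -0.8 Tq [0.08 0.02 0.02] op 0.0006
[ 0.57745115 -0.05873252  0.18320645] [-3.14152039e+00  1.66623267e-03  1.27908308e-01]
hopper rim centre [ 0.80321407 -0.03555925  0.2001575 ] counter 0.03609566851834703 -0.001662482927648622
[0.6454, -0.1278, 0.0663] 0.85 -0.13216626159446893 -0.0730876822463431
```

View pics/w7.png

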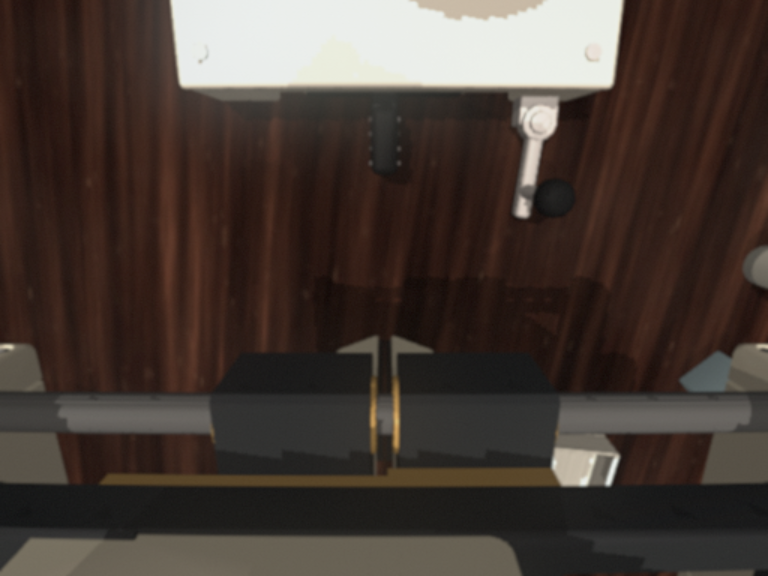

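The view shows only the black handle at (385,130), with the pan gone under the counter. The keeper post is at (538,120) and the knob at (555,197). The hopper rim (front at counter x≈-22, z≈0.20) is close to where the wrist camera would go. So I'll push the knob with closed fingers, the tool turned -20° from the counter.

```bash
cat >> h.py <<'E'
def tg(*pts,yaw=CY-.349):
    s=observe(); d=s['tool_pos'][:2]-O; F=s['contact_force']
    print('t',round(s['time'],2),'tcp counter mm',(d@CX*1e3).round(1),(d@CYv*1e3).round(1),'z',s['tool_pos'][2].round(4),'rot',s['tool_rot'].round(3),'F cx,cy,z',(F[:2]@CX).round(1),(F[:2]@CYv).round(1),F[2].round(1))
    for x,y,z in pts:
        w=O+x/1e3*CX+y/1e3*CYv; go(s,w[0],w[1],z/1e3,yaw)
E
python3 - <<'E'
from h import *
import pickle
s,p=pickle.load(open('w7.pkl','rb'))
for n,uv,z in [('handle end',(385/1.5,170/1.5),.043),('front edge',(385/1.5,88/1.5),.055),('knob',(555/1.5,197/1.5),.07),('axis',(538/1.5,121/1.5),.029)]:
    d=ray_z(p,[uv],z)[0][:2]-O; print(n,d@CX,d@CYv)
tg((-140,-114,183))
E
```

```text
handle end -0.12212841827550477 0.0043683238967975255
front edge -0.08575910375837224 0.00439063863846776
knob -0.13304072801493666 -0.07205150786836843
axis -0.09777954200866594 -0.07471688480944215
t 17.97 tcp counter mm -190.5 4.2 z 0.1823 rot [-3.141e+00  3.000e-03  1.280e-01] F cx,cy,z 0.0 -0.2 -0.2
offset mm [ 50.4 118.2  -0.9] rotvec [0.     0.0028 0.3498]
```

Call:
apply_moves(
  motion=[
    {"offset": [0, 0, 0], "rotation": [0, 0, 0.117]},
    {"offset": [0, 0, 0], "rotation": [0, 0, 0.117]},
    {"offset": [0, 0, 0], "rotation": [0, 0, 0.115]},
    {"offset": [0, 0, 0], "rotation": [0, 0, 0]},
  ],
)

```text
time: 18.3
tool_pos: [0.5787, -0.058, 0.178]
tool_rot: [3.141, 0.008, -0.235]
contact_force: [0.8, -0.0, -0.0]
opening: 0.0003
```

```bash
python3 -c "
from h import *
tg((-140,-114,183))"
```

```text
t 18.3 tcp counter mm -189.4 4.6 z 0.178 rot [ 3.141  0.008 -0.235] F cx,cy,z 0.8 -0.1 -0.0
offset mm [88.2 93.4 -5.6] rotvec [ 0.0002  0.0076 -0.0134]
```

Call:
apply_moves(
  motion=[
    {"offset": [15, 16, -1], "rotation": [0, 0.004, -0.013]},
    {"offset": [15, 16, -1], "rotation": [0, 0, 0]},
    {"offset": [15, 16, -1], "rotation": [0, 0, 0]},
    {"offset": [15, 16, -1], "rotation": [0, 0, 0]},
    {"offset": [14, 15, 0], "rotation": [0, 0, 0]},
    {"offset": [12, 14, 0], "rotation": [0, 0, 0]},
    {"offset": [0, 0, 0], "rotation": [0, 0, 0]},
    {"offset": [0, 0, 0], "rotation": [0, 0, 0]},
  ],
)

```text
time: 18.97
tool_pos: [0.6463, -0.1695, 0.1712]
tool_rot: [-3.139, 0.016, -0.188]
contact_force: [-0.6, 0.8, -0.2]
opening: -0.0
```

```bash
python3 -c "
from h import *
tg((-140,-114,118))"
```

```text
t 18.97 tcp counter mm -136.5 -114.6 z 0.1712 rot [-3.139  0.016 -0.188] F cx,cy,z -0.5 0.9 -0.2
offset mm [-2.6  0.6 53.2] rotvec [-0.0019  0.0162  0.034 ]
```

Call:
apply_moves(
  motion=[
    {"offset": [-1, 0, 15], "rotation": [0, 0.016, 0.034]},
    {"offset": [-1, 0, 15], "rotation": [0, 0, 0]},
    {"offset": [0, 0, 15], "rotation": [0, 0, 0]},
    {"offset": [0, 0, 9], "rotation": [0, 0, 0]},
    {"offset": [0, 0, 0], "rotation": [0, 0, 0]},
    {"offset": [0, 0, 0], "rotation": [0, 0, 0]},
  ],
)

```text
time: 19.47
tool_pos: [0.6431, -0.1648, 0.1122]
tool_rot: [-3.138, 0.004, -0.209]
contact_force: [0.1, 0.0, 0.3]
opening: 0.0005
```

```bash
python3 -c "
from h import *
tg((-140,-114,118),(-141,-90,118))
p=read_camera('wrist'); save('w8',p['img'])"
```

```text
t 19.47 tcp counter mm -139.1 -109.5 z 0.1122 rot [-3.138  0.004 -0.209] F cx,cy,z 0.1 0.0 0.3
offset mm [ 0.6  4.5 -5.8] rotvec [-0.0036  0.0043  0.0121]
offset mm [ -8.3 -17.9  -5.7] rotvec [-0.0036  0.0043  0.0121]
```

View pics/w8.png

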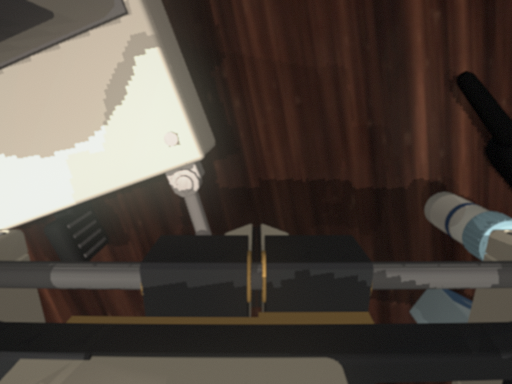

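The post is at (185,182), with the knob hidden beyond the left finger block. I'll start pushing it left.

Call:
apply_moves(
  motion=[
    {"offset": [-1.5, -3, -1], "rotation": [0, 0, 0.012]},
    {"offset": [-1.5, -3, -1], "rotation": [0, 0, 0]},
    {"offset": [-1.5, -3, -1], "rotation": [0, 0, 0]},
    {"offset": [-1.5, -3, -1], "rotation": [0, 0, 0]},
    {"offset": [-1, -3, 0], "rotation": [0, 0, 0]},
    {"offset": [-1, -3, 0], "rotation": [0, 0, 0]},
  ],
)

```text
time: 20.02
tool_pos: [0.6401, -0.1446, 0.1205]
tool_rot: [-3.14, -0.001, -0.222]
contact_force: [-0.5, -1.4, -0.1]
opening: 0.0006
```

```bash
python3 -c "
from h import *
tg((-139,-82,116),(-131,-73,116),(-123,-67,116))"
```

```text
t 20.02 tcp counter mm -139.6 -89.1 z 0.1205 rot [-3.14e+00 -1.00e-03 -2.22e-01] F cx,cy,z -0.6 -1.3 -0.1
offset mm [-1.9 -6.8  4.5] rotvec [-0.0017 -0.0013 -0.    ]
offset mm [  2.5 -18.    4.6] rotvec [-0.0017 -0.0013 -0.    ]
offset mm [  8.  -26.4   4.6] rotvec [-0.0017 -0.0013 -0.    ]
```

Call:
apply_moves(
  motion=[
    {"offset": [-0.5, -3.5, 2], "rotation": [0, 0, 0]},
    {"offset": [-0.5, -3.5, 1], "rotation": [0, 0, 0]},
    {"offset": [1, -3.5, 0], "rotation": [0, 0, 0]},
    {"offset": [1.5, -3.5, 0], "rotation": [0, 0, 0]},
    {"offset": [2, -3.5, 0], "rotation": [0, 0, 0]},
    {"offset": [2, -3, 0], "rotation": [0, 0, 0]},
  ],
)

```text
time: 20.52
tool_pos: [0.6501, -0.1238, 0.118]
tool_rot: [-3.14, -0.001, -0.221]
contact_force: [-0.5, -1.7, 0.3]
opening: 0.0006
```

```bash
python3 -c "
from h import *
tg((-123,-67,116),(-150,-80,118))
p=read_camera('wrist'); save('w9',p['img'])"
```

```text
t 20.52 tcp counter mm -127.0 -69.7 z 0.118 rot [-3.14e+00 -1.00e-03 -2.21e-01] F cx,cy,z -0.7 -1.6 0.3
offset mm [ 2.8 -3.9  2. ] rotvec [-0.0011 -0.0006  0.0001]
offset mm [-18.1  17.5  -0.1] rotvec [-0.0011 -0.0006  0.0001]
```

View pics/w9.png

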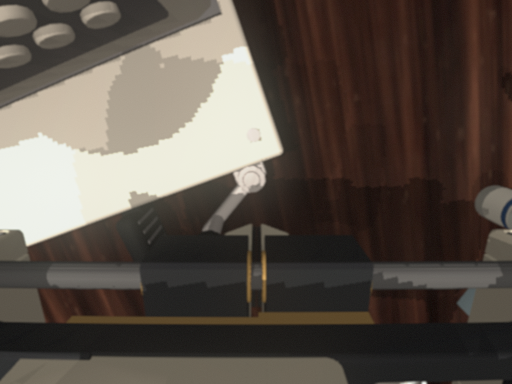

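The bar now lies from the post (250,178) to (210,230), about 0.55 rad. A bit more here, then round behind it.

Call:
apply_moves(
  motion=[
    {"offset": [1.5, -2, 0], "rotation": [0, 0, 0]},
    {"offset": [2.5, -2, 0], "rotation": [0, 0, 0]},
    {"offset": [2.5, -1.5, 0], "rotation": [0, 0, 0]},
    {"offset": [2.5, -1, 0], "rotation": [0, 0, 0]},
  ],
)

```text
time: 20.9
tool_pos: [0.6616, -0.1183, 0.1176]
tool_rot: [-3.14, -0.0, -0.221]
contact_force: [-1.3, -1.0, 0.2]
opening: 0.0005
```

```bash
python3 -c "
from h import *
tg((-118,-64,118),(-145,-80,118))"
```

```text
t 20.9 tcp counter mm -114.9 -65.7 z 0.1176 rot [-3.14  -0.    -0.221] F cx,cy,z -1.4 -0.9 0.2
offset mm [-3.5 -0.6 -0.4] rotvec [-0.0014 -0.0002  0.0007]
offset mm [-23.4  23.7  -0.5] rotvec [-0.0014 -0.0002  0.0007]
```

Call:
apply_moves(
  motion=[
    {"offset": [2, -1.5, 0], "rotation": [0, 0, 0]},
    {"offset": [2, -1.5, 0], "rotation": [0, 0, 0]},
  ],
)

```text
time: 21.07
tool_pos: [0.6667, -0.1164, 0.1175]
tool_rot: [-3.14, -0.0, -0.221]
contact_force: [-1.6, -2.0, 1.0]
opening: 0.0005
```

```bash
python3 -c "
from h import *
tg((-140,-85,118))
p=read_camera('wrist'); save('w10',p['img'])"
```

```text
t 21.07 tcp counter mm -109.6 -64.5 z 0.1175 rot [-3.14  -0.    -0.221] F cx,cy,z -1.9 -1.8 1.0
offset mm [-21.6  29.6  -0.6] rotvec [-0.0012 -0.0001  0.0005]
```

View pics/w10.png

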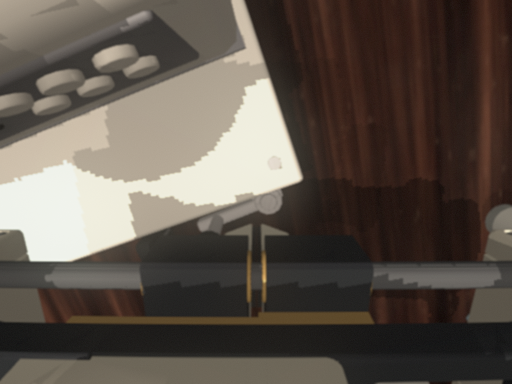

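The bar from (268,200) to (210,222) is now almost parallel to the front edge. I'll retreat and look from farther off.

Call:
apply_moves(
  motion=[
    {"offset": [0, 5, 0], "rotation": [0, 0, 0]},
    {"offset": [-5, 10, 0], "rotation": [0, 0, 0]},
    {"offset": [-12, 10, -10], "rotation": [0, 0, 0]},
    {"offset": [-15, 0, -20], "rotation": [0, 0, 0]},
    {"offset": [-20, 0, -20], "rotation": [0, 0, 0]},
    {"offset": [-20, -5, -20], "rotation": [0, 0, 0]},
    {"offset": [-10, -10, -10], "rotation": [0, 0, 0]},
    {"offset": [0, 0, 0], "rotation": [0, 0, 0]},
    {"offset": [0, 0, 0], "rotation": [0, 0, 0]},
  ],
)

```text
time: 21.87
tool_pos: [0.5782, -0.1125, 0.1987]
tool_rot: [-3.138, -0.001, -0.224]
contact_force: [0.8, 0.0, -0.1]
opening: 0.0002
```

```bash
python3 - <<'E'
from h import *
import pickle
tg((-150,-40,190))
s=observe(); p=wristpose(s,read_camera('wrist')); save('w11',cv2.resize(p['img'],None,fx=1.5,fy=1.5)); pickle.dump((s,p),open('w11.pkl','wb'))
for k in tip_of('keeper_knob',p)[:2]:
    d=np.array(k['location'])[:2]-O; print(k['location'],k['score'],d@CX,d@CYv)
E
```

```text
t 21.87 tcp counter mm -196.9 -49.3 z 0.1987 rot [-3.138e+00 -1.000e-03 -2.240e-01] F cx,cy,z 0.8 -0.1 -0.1
offset mm [ 40.8 -24.9   8.8] rotvec [-0.0035 -0.0006 -0.0026]
[0.6751, -0.0942, 0.0649] 0.56 -0.09843493758723339 -0.04353691608505889
```

View pics/w11.png

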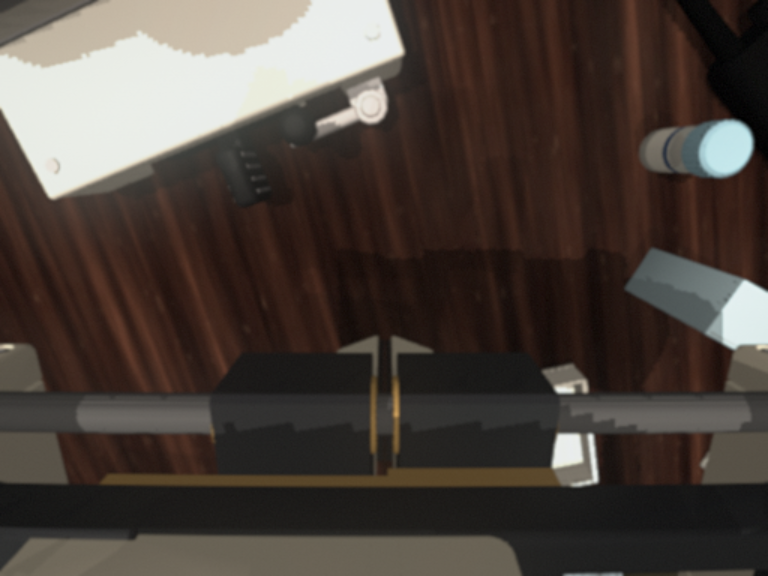

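```bash
python3 - <<'E'
from h import *
import pickle
s,p=pickle.load(open('w11.pkl','rb'))
save('w11c',cv2.resize(p['img'][20:150,130:290],None,fx=5,fy=5,interpolation=cv2.INTER_CUBIC))
def c(uv,z): 
    d=ray_z(p,[(uv[0]/1.5,uv[1]/1.5)],z)[0][:2]-O; return np.array([d@CX,d@CYv])
k=c((299,123),.07); a=c((370,105),.029); b=c((320,129),.029); e1=c((405,52),.055);e0=c((52,198),.055)
print('knob',k,'axis',a,'bar',b,'front corners',e1,e0, 'handle end',c((254,198),.043))
A=np.array([-.098,-.076])
print('theta knob vs nominal axis',np.arctan2(-(k-A)[0],(k-A)[1]),'vs seen axis',np.arctan2(-(k-a)[0],(k-a)[1]),'bar',np.arctan2(-(b-a)[0],(b-a)[1]))
E
```

```text
knob [-0.09828419 -0.04271763] axis [-0.09782375 -0.0765846 ] bar [-0.09985764 -0.04635848] front corners [-0.08431428 -0.10040672] [-0.08455179  0.09575918] handle end [-0.12168292 -0.00064898]
theta knob vs nominal axis 0.008538497350915034 vs seen axis 0.013594732167697878 bar 0.06718789735711207
```

View pics/w11c.png

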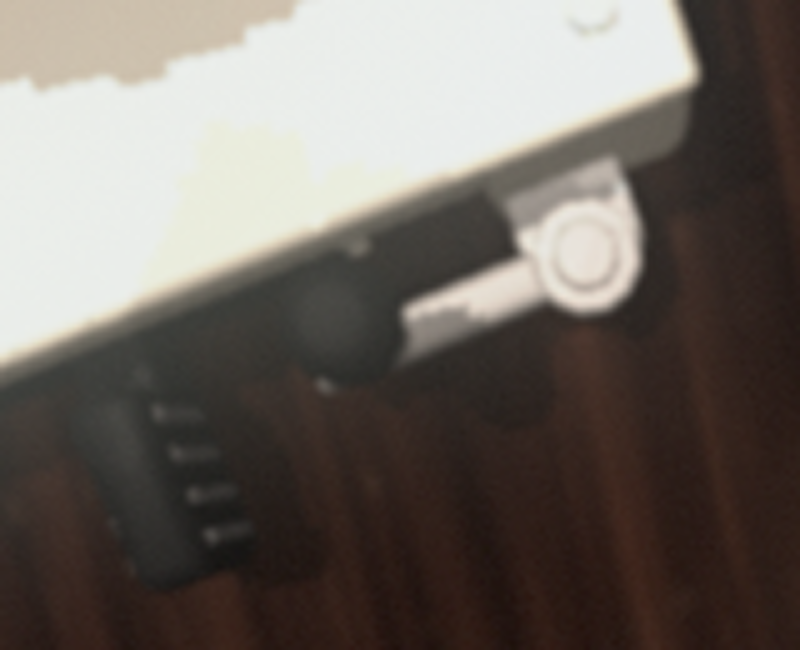

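Closed to about 0.01–0.07 rad by this view. I'll make sure with one gentle push from behind the knob.

```bash
python3 -c "
from h import *
tg((-150,-36,122))"
```

```text
t 21.97 tcp counter mm -196.5 -49.5 z 0.1979 rot [-3.138  0.    -0.224] F cx,cy,z -0.4 0.9 0.7
offset mm [ 39.  -28.4  76. ] rotvec [-0.0036  0.0005 -0.0028]
```

Call:
apply_moves(
  motion=[
    {"offset": [8, -6, 15], "rotation": [0, 0, 0]},
    {"offset": [8, -6, 15], "rotation": [0, 0, 0]},
    {"offset": [8, -6, 15], "rotation": [0, 0, 0]},
    {"offset": [8, -6, 15], "rotation": [0, 0, 0]},
    {"offset": [7, -3, 13], "rotation": [0, 0, 0]},
    {"offset": [0, 0, 0], "rotation": [0, 0, 0]},
    {"offset": [0, 0, 0], "rotation": [0, 0, 0]},
  ],
)

```text
time: 22.55
tool_pos: [0.6257, -0.0982, 0.1145]
tool_rot: [-3.138, 0.006, -0.227]
contact_force: [0.3, -1.7, 0.8]
opening: 0.0001
```

```bash
python3 -c "
from h import *
tg((-150,-36,122),(-120,-36,118))"
```

```text
t 22.55 tcp counter mm -147.9 -41.3 z 0.1145 rot [-3.138  0.006 -0.227] F cx,cy,z 0.1 -1.7 0.8
offset mm [-3.8 -4.2 -7.5] rotvec [-0.0033  0.0059 -0.0056]
offset mm [ 24.3 -14.6  -3.6] rotvec [-0.0033  0.0059 -0.0056]
```

Call:
apply_moves(
  motion=[
    {"offset": [5, -3, -3], "rotation": [0, 0, 0]},
    {"offset": [5, -3, -1], "rotation": [0, 0, 0]},
    {"offset": [5, -2, 0], "rotation": [0, 0, 0]},
    {"offset": [4, -1, 0], "rotation": [0, 0, 0]},
  ],
)

```text
time: 22.88
tool_pos: [0.6474, -0.0947, 0.1196]
tool_rot: [-3.138, 0.006, -0.228]
contact_force: [0.3, 0.5, -0.7]
opening: 0.0001
```

```bash
python3 -c "
from h import *
tg((-115,-36,118))"
```

```text
t 22.88 tcp counter mm -126.0 -40.5 z 0.1196 rot [-3.138  0.006 -0.228] F cx,cy,z 0.4 0.5 -0.7
offset mm [ 8.7 -8.   1.6] rotvec [-0.0033  0.0062 -0.0069]
```

Call:
apply_moves(
  motion=[
    {"offset": [2, -1.5, 0], "rotation": [0, 0, 0]},
    {"offset": [2, -1, 0], "rotation": [0, 0, 0]},
  ],
)

```text
time: 23.05
tool_pos: [0.6534, -0.0933, 0.1211]
tool_rot: [-3.138, 0.003, -0.228]
contact_force: [0.5, 0.2, -0.3]
opening: 0.0007
```

```bash
python3 -c "
from h import *
tg((-115,-36,118))"
```

```text
t 23.05 tcp counter mm -119.8 -39.9 z 0.1211 rot [-3.138e+00  3.000e-03 -2.280e-01] F cx,cy,z 0.5 0.2 -0.3
offset mm [ 3.1 -5.3  3.1] rotvec [-0.0031  0.0031 -0.0069]
```

Call:
apply_moves(
  motion=[
    {"offset": [1.5, -0.5, 0], "rotation": [0, 0, 0]},
    {"offset": [1.5, -0.5, 0], "rotation": [0, 0, 0]},
  ],
)

```text
time: 23.22
tool_pos: [0.6565, -0.0928, 0.1215]
tool_rot: [-3.139, 0.004, -0.228]
contact_force: [-6.2, -0.9, 1.0]
opening: 0.0004
```

```bash
python3 -c "
from h import *
tg((-115,-36,118))"
```

```text
t 23.22 tcp counter mm -116.7 -39.8 z 0.1215 rot [-3.139  0.004 -0.228] F cx,cy,z -6.3 -0.1 1.0
offset mm [ 0.3 -4.1  3.5] rotvec [-0.0029  0.0042 -0.0066]
```

That's the stop: the force jumped to 6 N. Now I'll back away clear of everything and check.

Call:
apply_moves(
  motion=[
    {"offset": [-5, 0, 0], "rotation": [0, 0, 0]},
    {"offset": [-10, 0, -5], "rotation": [0, 0, 0]},
    {"offset": [-20, 0, -15], "rotation": [0, 0, 0]},
    {"offset": [-20, 0, -20], "rotation": [0, 0, 0]},
    {"offset": [-20, 0, -20], "rotation": [0, 0, 0]},
    {"offset": [-20, 0, -20], "rotation": [0, 0, 0]},
    {"offset": [0, 0, 0], "rotation": [0, 0, 0]},
    {"offset": [0, 0, 0], "rotation": [0, 0, 0]},
    {"offset": [0, 0, 0], "rotation": [0, 0, 0]},
  ],
)

```text
time: 23.97
tool_pos: [0.5582, -0.0702, 0.2035]
tool_rot: [-3.138, 0.004, -0.229]
contact_force: [0.3, -0.5, 0.2]
opening: 0.0004
```

```bash
python3 - <<'E'
from h import *
import pickle
tg()
s=observe(); p=wristpose(s,read_camera('wrist')); save('w12',cv2.resize(p['img'],None,fx=1.5,fy=1.5)); pickle.dump((s,p),open('w12.pkl','wb'))
q=read_camera('side'); save('side12',cv2.resize(q['img'][130:330,120:340],None,fx=3.5,fy=2.9,interpolation=cv2.INTER_CUBIC))
for n in ['carton_tall','vial_slim','vial_small','vial_blue']: print(n,[(np.round(d['location'],3),round(d['score'],2)) for d in tip_of(n,q)][:2])
E
```

```text
t 23.97 tcp counter mm -211.4 -4.9 z 0.2035 rot [-3.138  0.004 -0.229] F cx,cy,z 0.2 -0.6 0.2
carton_tall [(array([ 0.532, -0.298,  0.002]), 0.67)]
vial_slim [(array([ 0.619, -0.299,  0.   ]), 0.39)]
vial_small [(array([0.54 , 0.286, 0.   ]), 0.71)]
vial_blue []
```

View pics/w12.png

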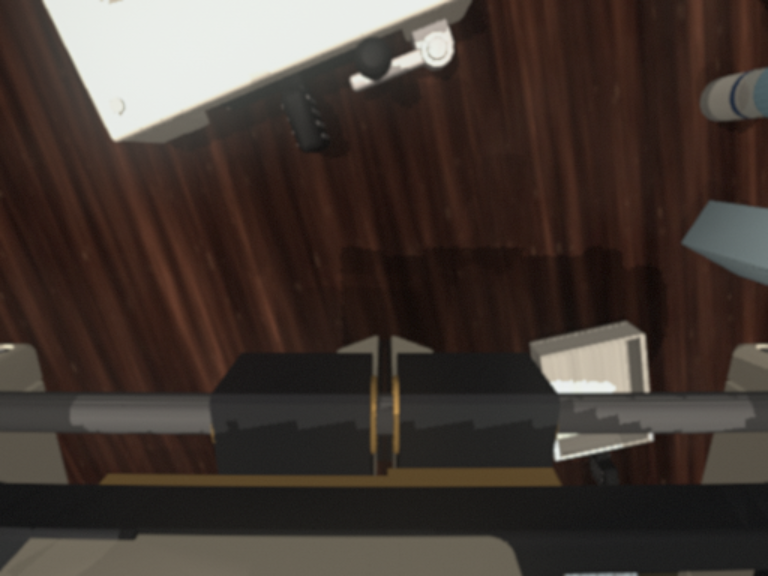

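View pics/side12.png

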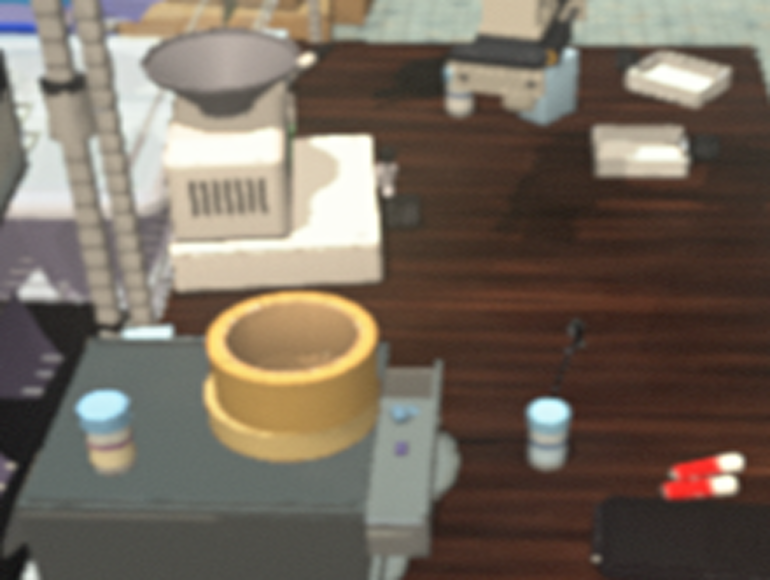

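```bash
python3 - <<'E'
from h import *
import pickle
s,p=pickle.load(open('w12.pkl','rb'))
def c(uv,z): 
    d=ray_z(p,[(uv[0]/1.5,uv[1]/1.5)],z)[0][:2]-O; return np.array([d@CX,d@CYv])
a=c((436,47),.029); b=c((358,83),.029); k=c((374,58),.068); h=c((311,149),.043); f0=c((114,140),.055); f1=c((467,8),.055)
v=b-a; w=k-a; print(a,b,k,'bar',np.arctan2(-v[0],v[1]),'knob',np.arctan2(-w[0],w[1]),'handle end',h,'front',f0,f1)
E
```

```text
[-0.0977493  -0.07593076] [-0.09983766 -0.03026213] [-0.09855761 -0.04112436] bar 0.045696771289396455 knob 0.023218834085070427 handle end [-0.12370554  0.00528615] front [-0.0843824   0.09674753] [-0.09110797 -0.09074685]
```

Keeper 0.02–0.05 rad, and the tray is at about (-24, +5) mm in the counter frame. The arm is clear, so I'm handing in.

```bash
python3 -c "
from h import *
print(hand_in())"
```

```text
the job is handed in; nothing more can be done
None
```

The tray is home in the bay with the keeper bar closed across its front. I handed the job in at about 24 s; the hand-in gives no verdict.

- **Tray:** I picked the largest of the three (measured about 94×112 mm, the others about 73×86 mm). I turned it to the counter's yaw and felt for the right guide, pressing up to about 5 N. The guide frame sits roughly 5 mm left of the middle. The tray then slid in without catching.
- **Seating:** I pressed the bumper at about 8 N, roughly 1 mm, for around 0.2 s. I eased off to under 2 N before letting go, so it would not spring out.
- **Keeper:** I swung it round by pushing the knob with closed fingers, then pushed once more from behind until it hit the stop at 6 N.

**Last checks:**
- **Tray position:** it reads x ≈ -24 mm and y ≈ +5 mm in the counter's frame, with only the handle showing. That x is 1 to 2 mm deeper than the stated range for home (to -25.5 mm), which I put down to camera calibration.
- **Keeper angle:** it reads 0.02 to 0.05 rad.
- **Bystanders:** the carton, slim vial and small vial were within 2 mm of their starting positions.
- **Not confirmed:** the network did not find the blue vial in the last picture. The arm never went near it.
- **Clearance:** the arm stood clear at the end.

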